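Fetch the coffee canister over the rack's rail and true up the row of tins with a ruler

ROBOT

A 7-joint arm with a two-finger parallel gripper is mounted at the origin on the work surface. World frame = base frame: x ahead of the robot, y to its left, z up, the work surface at z = 0. Lengths are in m, angles in rad, forces in N, time in s.
With the tool pointing down it reaches from about 0.425 to 0.925 m from the base axis. Payload 6.8 kg.
Tool frame: the origin (TCP) lies on the centre line of the jaws, within the pads' length; the fingertips stand 17 mm ahead of it and the grasp point (between the pads) lies 2 mm behind it (nose_length is the distance from the TCP to the fingertips, in m); z points along the fingers, x is the direction in which the jaws open and shut, and the axes are right-handed (so a half turn about z gives the same grasp; the last joint's range is limited). The gripper opens to 85 mm and grips with 20 to 120 N. Pads are 22 mm wide; open, the fingers measure 114 mm over their backs; the gripper's body (76 mm by 85 mm) begins 54 mm behind the grasp point. The pads swing forward as they close: fully open they stand 13 mm farther back than shut.
Start: joints at [-1.35, 0.477, 0.022, 1.555, -0.011, 1.109, -0.083], TCP at [0.218, 0.639, 0.248] pointing down, gripper open.
Joint ranges: [-2.96, 2.96], [-0.34, 2.1], [-1.41, 1.46], [0.24, 2.44], [-1.37, 4.51], [0.17, 1.92], [-2.96, 2.96]. Speed limits (rad/s): [2.39, 2.39, 3.14, 3.14, 3.14, 3.14, 3.14].

INTERFACE

Orientations are given as a unit quaternion [w, x, y, z].
In Python, from station import * gives the robot as it stands.
- The arm moves only by the tool send_rows, never from a script. Its argument "commands" is a list of rows, each an object with "translation": the shift along the tool's x, y, z in m, a list of three; "rot": the turn, a rotation vector about the tool's x, y, z in degrees, a list of three; "grip": the finger opening in m, from 0 to 0.0854. In form: [{"translation": [tx, ty, tz], "rot": [rx, ry, rz], "grip": grip}, ...]. A call has exactly 5 rows; each row shifts and turns the commanded pose from where the row before left it, along the tool's axes as they then stand; what a row does not reach is not made up. A row lasts 1/12 s, in which the tool goes at most 41.7 mm and 7.16 degrees, less where a joint would pass 70% of its speed; a pose out of reach is approached as far as the arm can. A call with a gripper value outside its range is refused whole. The fingers move at their own pace and stop on an object; "force" is the grip in N (left out, the last holds). Time passes only in rows, so rows that do not move let the fingers close, or fill a call up. It gives the time, the measured TCP pose, the force and the opening at its end, in the units of the state.
- get_obs(): the state, without advancing time (a new reading comes with each control period).
- read_camera(name): name is "scene" or "top"; returns a dict with "pixels" (400x640x3 uint8, red, green, blue), "depth" (400x640 float32, m along the optical axis (not along the pixel's ray), 0 where there is no reading), "mtx" (3x3 intrinsics, pixels), "dist" ([k1, k2, p1, p2, k3] as OpenCV has them; the pictures are not rectified), "extrinsics" (4x4, takes a point from camera to world coordinates). Camera axes: x right, y up, looking along -z (the intrinsics and any distortion apply to the point x, -y, -z); pixel columns grow to the right and rows downward; lengths in m; the calibration is good to about 2 mm. A picture is of the moment at which its call begins.
- hand_in(): hands the job in, once; it reports no verdict.
The state is a dict: "t": time; "q": joint angles; "joint_vel": joint speeds; "joint_torque": joint torques, N m; "eef_pos": TCP position; "tool_rot": TCP orientation; "contact_force": force on the tool from outside, world axes, zero at the start; "torque": the same for the moment, N m; "gripper_width": opening from 0.0 (shut) to 1.0 (fully open).
Only numpy, scipy, OpenCV 4.12 (cv2) and the standard library are available. Lean on these libraries where they do the work, as an engineer would, in place of code of your own. Each camera call takes 0.05 s, during which the arm holds its last target.

TASK

Lift the aluminium coffee canister up over the front rail of the little rack, draw it out forwards and stand it on the grey runner in the gap between the green and the red tin. Then take the oak ruler by its grip and, with its long graduated edge, push canister and tins together sideways onto the yellow stripe, so that all three stand upright in one straight line along the middle of the stripe; the two tins are to be moved with the ruler only, not with the gripper. Finally draw the ruler back clear of the row (about a finger's width or more), leave it lying flat on the table, and disturb nothing else.

Things in the scene. Friction and masses are not known exactly. Their poses are not given: they have to be found in the camera images.
- canister_mid (a point): Coffee canister, bare aluminium cylinder 64 mm diameter, black press-button lid with a small steel button; 102 mm high with the button, straight and graspable up to 94 mm; about 0.3 kg. The point is on its axis, 50 mm above its underside. It starts upright on the rack's deck, in any of the three places there (the other two hold the jar and the pepper mill; neighbours' centres are about 115 mm apart).
- rack: Low fixed white-painted rack, deck 120 mm (x) by 350 mm (y), deck top 70 mm above the table. Origin on the table under the deck's centre; its x axis points to the back of the rack, so its front is at -x, y runs along it, z up. A steel rail runs along the front edge (x = -56 mm) and another along the back edge (x = +56 mm), each 8 mm thick with its top 100 mm above the table, that is 30 mm above the deck. Nothing stands over the deck; there are no end walls above it.
- runner: Thin flat grey runner fixed on the table (no height to speak of), 360 mm along its x axis, from y = -155 to +45 mm. Origin at the middle of the yellow stripe, which is 84 mm wide (y = -42 to +42 mm) and runs the full length along the x axis; z up. The tins start with their axes 40 to 100 mm off the stripe's middle on the -y side of it, the ruler's side, so the row is pushed towards +y.
- green_tin_mid (a point): Green round tin with green lid and narrow paper band, 64 mm diameter, 86 mm high, about 0.22 kg, loose; the point is on its axis, 43 mm above its underside. It starts on the runner about 100 mm to one side (runner x = -100 or +100 mm) of the runner's middle, the red tin on the other; the gap for the canister is between, at runner x = 0.
- red_tin_mid (a point): Red round tin, of the same size and make as the green one; the point is on its axis, 43 mm above its underside.
- ruler: Loose oak ruler lying flat: blade 300 mm (x) by 70 mm (y) by 10 mm thick, about 0.22 kg. Origin at the centre of its underside, z up; the graduated pushing edge is the long one at y = +35 mm and faces the tins. An upright dark wood grip, 24 mm (x) by 26 mm (y), stands on it at x = 0, y = -22 mm, from 10 to 70 mm above the underside.
- ruler_grip (a point): Middle of the ruler's grip, on the grip's centre line 50 mm above the underside of the ruler; axes as the ruler's. Grasp it here across its 24 mm width, fingers closing along the ruler's x.
- ruler_edge (a point): Middle of the ruler's pushing edge, 5 mm above the underside, 57 mm from the grip's centre line; axes as the ruler's, y points out of the edge.
- canister: The coffee canister again, origin at the centre of its underside.
- green_tin: The green tin again, origin at the centre of its underside.
- red_tin: The red tin again, origin at the centre of its underside.
- jar_mid (a point): Bystander: glass jar with blue cap, 52 mm diameter, 95 mm high, loose on the rack's deck; point at its centre.
- mill_mid (a point): Bystander: dark wood pepper mill, 52 mm diameter, 100 mm high, loose on the rack's deck; point at its centre.
- bowls: Bystander: stack of three melamine bowls, 144 mm diameter, 92 mm high, at the back; origin under its centre.
- poacher: Bystander: orange silicone egg poacher, 104 mm diameter, 40 mm high with two side tabs, behind the rack; origin under its centre.
- mug: Bystander: blue mug, 80 mm diameter, 90 mm high, left of the rack; origin under its centre.
Not all that is in view belongs to the job. Several things have the shape of the red_tin; the one meant has the colours described above. What is shaped like the canister but pink is not meant.

How it is judged:
By the outcome, as a careful person would: the job done as asked, in the order asked, and still so for the second after the job is handed in, with the robot touching nothing.
It also fails if it takes over 72 s, if anything falls off the work surface, if the arm or the gripper's body presses on something with over 40 N, if the wrist force passes 120 N, or if a joint passes its speed limit or range.

## Working session

There is one attempt and no reset: what is moved stays moved. The work goes in short steps, Python scripts to look and compute and a tool call to move; the robot and the scene stay as the last step left them, time stands still between calls to the robot, and variables do not carry over. Pictures are saved under pics/ and viewed, and the job is handed in when it is done.

Besides the shell and the picture viewer there is one more tool, called after ">>>" as a command line: name --argument value ..., lists and objects as JSON in quotes. send_rows: Moves the arm, as the interface text tells. Its arguments: {"type":"object","properties":{"commands":{"type":"array","items":{"type":"object","properties":{"translation":{"type":"array","items":{"type":"number"}},"rot":{"type":"array","items":{"type":"number"}},"grip":{"type":"number"}}}},"force":{"type":"number"}},"required":["commands"]}

```bash
ls; mkdir -p pics; python3 - <<'E'
from station import *
import cv2,numpy as np
o=get_obs(); print(o)
for n in ("scene","top"):
    c=read_camera(n); np.savez(f"{n}0.npz",**{k:np.array(v) for k,v in c.items()})
    cv2.imwrite(f"pics/{n}0.png",c["pixels"][:,:,::-1]); print(n,c["mtx"],c["dist"],c["extrinsics"])
E
```

```text
pics
{'t': 0.0, 'q': array([-1.3501214 ,  0.47778491,  0.02233668,  1.55648623, -0.01151796,
        1.10929707, -0.08307231]), 'joint_vel': array([-9.96384213e-04, -1.58132388e-03, -1.05723895e-04, -4.14107102e-04,
        8.28642585e-05, -2.18103987e-03,  8.56692453e-04]), 'joint_torque': array([ 2.82457449e-04, -5.96456838e+01,  1.60749838e+00, -2.81199753e+01,
        1.23120222e-02,  9.32687894e-03, -1.47738871e-05]), 'eef_pos': array([0.2177667 , 0.63829572, 0.24732113]), 'tool_rot': array([ 5.85188698e-04,  8.13277746e-01,  5.81874948e-01, -7.14840421e-04]), 'contact_force': array([-0.24211707,  0.11485327,  0.54508141]), 'torque': array([ 0.02302681, -0.01058916,  0.01553769]), 'gripper_width': 1.0010106505471659}
scene [[485.18339854   0.         314.20450819]
 [  0.         485.18339854 197.78598728]
 [  0.           0.           1.        ]] [-0.07505139  0.          0.          0.          0.        ] [[-5.32930929e-01 -6.03417140e-01  5.93188317e-01  1.40394784e+00]
 [ 8.46157606e-01 -3.81196785e-01  3.72432969e-01  5.29313020e-01]
 [ 1.38904252e-03  7.00411855e-01  7.13737560e-01  1.07753557e+00]
 [ 0.00000000e+00  0.00000000e+00  0.00000000e+00  1.00000000e+00]]
top [[410.45592586   0.         317.29721011]
 [  0.         410.45592586 193.5944545 ]
 [  0.           0.           1.        ]] [-0.06065385  0.          0.          0.          0.        ] [[ 0.02767534  0.98590144 -0.16502252  0.370704  ]
 [-0.99933853  0.03118422  0.01870978  0.03056916]
 [ 0.0235921   0.16439556  0.98611232  1.31956354]
 [ 0.          0.          0.          1.        ]]
```

View pics/scene0.png

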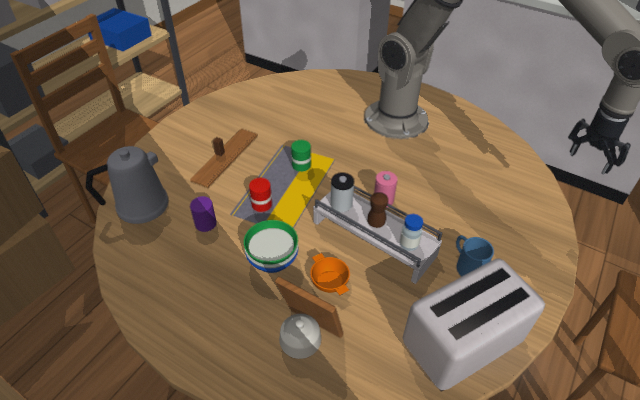

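View pics/top0.png

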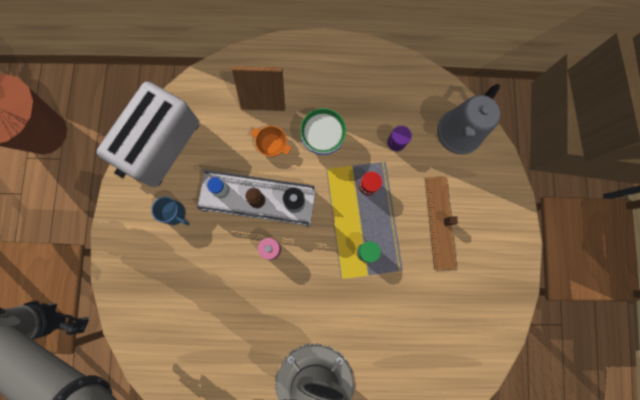

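Candidates for the canister are the aluminium one with a black lid (scene 342,190; top 294,198), which is the one I want, and the pink one (scene 386,187; top 268,249), which is a decoy. For the red tin they are the red one (top 371,182; scene 261,194), which I want, and the purple one (top 400,137), a decoy. The green tin is at top 369,252 and the ruler grip at top 451,221.

```bash
cat > h.py <<'E'
import numpy as np, cv2
def load(n): 
    d=np.load(n); return {k:d[k] for k in d.files}
def ray(c,uv):
    uv=np.asarray(uv,float).reshape(-1,1,2)
    p=cv2.undistortPoints(uv,c["mtx"],c["dist"]).reshape(-1,2)
    d=np.c_[p[:,0],-p[:,1],-np.ones(len(p))]
    R=c["extrinsics"][:3,:3]; return c["extrinsics"][:3,3], d@R.T
def plane(c,uv,z):
    o,d=ray(c,uv); return o+d*((z-o[2])/d[:,2])[:,None]
def cloud(c):
    h,w=c["depth"].shape; u,v=np.meshgrid(np.arange(w),np.arange(h))
    o,d=ray(c,np.c_[u.ravel(),v.ravel()]); return (o+d*c["depth"].reshape(-1,1)).reshape(h,w,3)
def proj(c,P):
    E=np.linalg.inv(c["extrinsics"]); q=np.atleast_2d(P)@E[:3,:3].T+E[:3,3]
    q=q*[1,-1,-1]
    return cv2.projectPoints(q,np.zeros(3),np.zeros(3),c["mtx"],c["dist"])[0].reshape(-1,2)
def blobs(m,amin=20):
    n,l,s,ce=cv2.connectedComponentsWithStats(m.astype(np.uint8)); return [(s[i,4],ce[i].round(1),l==i,s[i,:4]) for i in range(1,n) if s[i,4]>=amin]
E
python3 - <<'E'
from h import *
t=load("top0.npz"); s=load("scene0.npz")
for n,c in(("top",t),("scene",s)):
    H=cv2.cvtColor(c["pixels"],cv2.COLOR_RGB2HSV); P=cloud(c); h,S,v=H[...,0],H[...,1].astype(int),H[...,2]
    M=dict(red=((h<5)|(h>174))&(S>170)&(v>90),green=(h>45)&(h<80)&(S>120)&(v>50),yellow=(h>21)&(h<32)&(S>200)&(v>90),purple=(h>130)&(h<160)&(S>100),blue=(h>105)&(h<120)&(S>180),pink=(h>160)&(h<176)&(S>70)&(S<170)&(v>100))
    for k,m in M.items():
        for a,ce,mm,bb in blobs(m,60):
            p=P[mm&(c["depth"]>0)]
            print(n,k,a,ce,bb,p.mean(0).round(3) if len(p) else None,np.percentile(p[:,2],[5,50,95]).round(3))
im=t["pixels"][140:300,180:480,::-1]; cv2.imwrite("pics/c1.png",cv2.resize(im,None,fx=2.6,fy=2.6,interpolation=cv2.INTER_CUBIC))
im=s["pixels"][120:290,180:460,::-1]; cv2.imwrite("pics/c2.png",cv2.resize(im,None,fx=2.8,fy=2.8,interpolation=cv2.INTER_CUBIC))
E
```

```text
top red 309 [371.  181.6] [362 172  19  20] [ 0.62  -0.157  0.085] [0.08  0.086 0.09 ]
top green 232 [324.5 119.7] [301 109  44  39] [ 0.815 -0.009  0.083] [0.074 0.083 0.091]
top green 341 [369.4 251.5] [359 242  22  20] [ 0.406 -0.154  0.085] [0.081 0.085 0.09 ]
top purple 391 [399.1 137.7] [388 126  23  24] [ 0.767 -0.248  0.074] [0.027 0.084 0.09 ]
top blue 148 [215.2 184.8] [209 178  14  14] [0.58  0.301 0.165] [0.162 0.164 0.168]
top pink 331 [268.8 248.3] [258 238  22  21] [0.407 0.146 0.095] [0.089 0.095 0.1  ]
scene red 410 [259.5 188.9] [249 178  22  23] [ 0.629 -0.147  0.079] [0.054 0.085 0.09 ]
scene red 123 [261.5 206.7] [252 201  19  11] [ 0.64  -0.138  0.018] [0.005 0.018 0.03 ]
scene green 336 [300.4 149.9] [291 140  20  21] [ 0.415 -0.144  0.078] [0.053 0.085 0.09 ]
scene green 110 [300.7 166.5] [292 162  18   9] [ 0.426 -0.137  0.018] [0.006 0.018 0.032]
scene green 616 [269.6 235.4] [244 220  53  44] [ 0.761 -0.015  0.085] [0.074 0.085 0.094]
scene yellow 1734 [300.7 190.5] [268 153  66  74] [ 0.503 -0.085  0.003] [-0.001  0.003  0.007]
scene purple 676 [203.  213.5] [190 196  26  36] [ 0.782 -0.235  0.062] [0.011 0.072 0.09 ]
scene blue 1536 [122.7  28.6] [97  9 54 42] [-0.136 -1.676 -0.127] [-0.191 -0.109 -0.096]
scene blue 223 [413.4 222.2] [405 215  18  16] [0.585 0.31  0.165] [0.156 0.166 0.169]
scene blue 104 [270.8 266.6] [247 257  48  15] [0.826 0.034 0.055] [0.046 0.056 0.059]
scene pink 443 [386.4 185.1] [376 171  21  34] [0.421 0.164 0.085] [0.036 0.095 0.102]
```

View pics/c1.png

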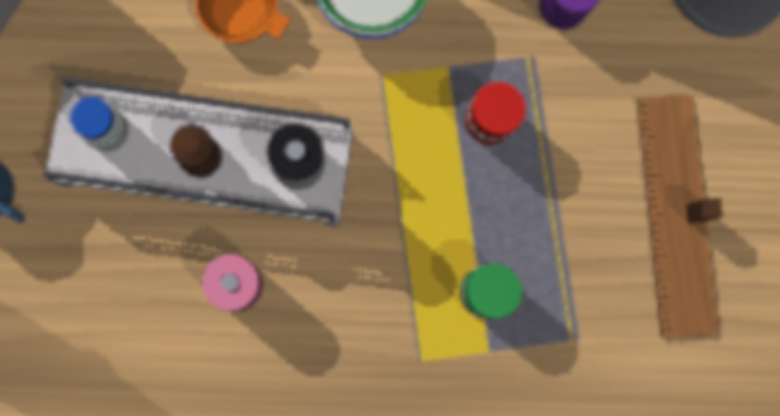

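View pics/c2.png

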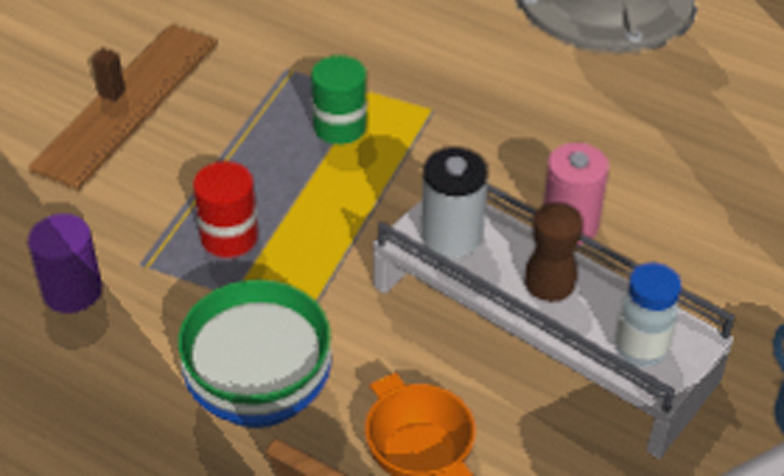

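```bash
python3 - <<'E'
from h import *
t=load("top0.npz"); s=load("scene0.npz")
def cr(pts,c,off,sc,z): return plane(c,(np.array(pts)+0.5)/sc-0.5+np.array(off),z)
A=[(383,76),(449,68),(535,57),(578,338),(488,352),(422,361)]
P=cr(A,t,(180,140),2.6,0); print("runner top\n",P.round(4))
P2=cr([(432,110),(288,72),(146,265),(262,287)],s,(180,120),2.8,0); print("runner scene",P2.round(4))
print("yellow hsv",cv2.cvtColor(t["pixels"],cv2.COLOR_RGB2HSV)[200:260:10,345])
# ruler by height
for n,c in(("top",t),("scene",s)):
    C=cloud(c); X,Y,Z=C[...,0],C[...,1],C[...,2]
    tab=(X>.35)&(X<.75)&(Y>-.24)&(Y<-.2); print(n,"table z",Z[tab].mean(),Z[tab].std())
    m=(X>.33)&(X<.75)&(Y>-.45)&(Y<-.27)&(Z>.0065)&(Z<.016)&(c["depth"]>0)
    b=max(blobs(m,50),key=lambda b:b[0]); p=C[b[2]][:,:2].astype(np.float32)
    print(n,b[0],cv2.minAreaRect(p))
    g=(X>.4)&(X<.7)&(Y>-.45)&(Y<-.27)&(Z>.06)&(Z<.08); q=C[g]; print(" grip top",len(q),q.mean(0) if len(q) else 0, cv2.minAreaRect(q[:,:2].astype(np.float32)))
    # lids
    for k,(x,y),z,zt in(("red",(.62,-.157),.086,.08),("green",(.406,-.154),.086,.08),("can",(.55,.1),.164,.155),("mill",(.56,.2),.17,.15)):
        g=(np.hypot(X-x,Y-y)<.06)&(Z>zt)&(c["depth"]>0); q=C[g]
        if len(q): 
            (cx,cy),r=cv2.minEnclosingCircle(q[:,:2].astype(np.float32)); print(" ",k,len(q),q.mean(0).round(4),(round(cx,4),round(cy,4)),round(r,4))
E
```

```text
runner top
 [[ 0.6749 -0.0242  0.    ]
 [ 0.6882 -0.1079  0.    ]
 [ 0.7064 -0.218   0.    ]
 [ 0.3539 -0.2716  0.    ]
 [ 0.3344 -0.1607  0.    ]
 [ 0.3216 -0.0802  0.    ]]
runner scene [[ 0.3172 -0.0745  0.    ]
 [ 0.3509 -0.2626  0.    ]
 [ 0.7003 -0.2058  0.    ]
 [ 0.6591 -0.0816  0.    ]]
yellow hsv [[ 25 198 202]
 [ 25 198 201]
 [ 24 197 202]
 [ 25 197 201]
 [ 23 192 142]
 [ 23 195 150]]
top table z 0.0012663161926363645 0.0061862723488001715
top 1709 ((0.5097489953041077, -0.3956611752510071), (0.3010692298412323, 0.07588832080364227), 4.92697286605835)
 grip top 68 [ 0.51151283 -0.41671286  0.06911709] ((0.512043833732605, -0.4167328476905823), (0.022549156099557877, 0.026558808982372284), 0.09880703687667847)
  red 325 [ 0.6218 -0.1595  0.086 ] (0.6226, -0.1596) 0.0321
  green 352 [ 0.4066 -0.1558  0.0855] (0.4066, -0.1558) 0.0319
  can 389 [0.5496 0.0764 0.1663] (0.55, 0.0766) 0.0319
  mill 219 [0.5528 0.1905 0.1649] (0.554, 0.1919) 0.0241
scene table z 0.0031226859200715043 0.008177805365844606
scene 1187 ((0.5049753785133362, -0.3908856213092804), (0.3132608234882355, 0.08147276192903519), 4.469157695770264)
 grip top 54 [ 0.5140347  -0.40864075  0.06842445] ((0.5119792819023132, -0.4102039635181427), (0.028872927650809288, 0.028641976416110992), 88.11808013916016)
  red 286 [ 0.6218 -0.1512  0.0869] (0.6192, -0.1514) 0.0339
  green 227 [ 0.4066 -0.1476  0.0872] (0.4043, -0.1493) 0.0345
  can 363 [0.5522 0.0852 0.167 ] (0.5482, 0.0829) 0.0354
  mill 233 [0.5588 0.2008 0.1646] (0.5533, 0.1979) 0.0248
```

```bash
python3 - <<'E'
from h import *
t=load("top0.npz"); s=load("scene0.npz")
for n,c in(("top",t),("scene",s)):
    C=cloud(c); X,Y,Z=C[...,0],C[...,1],C[...,2]
    m=(X>.42)&(X<.72)&(Y>0)&(Y<.42)&(Z>.055)&(Z<.107)&(c["depth"]>0)&(np.hypot(X-.41,Y-.15)>.06)
    b=max(blobs(m,50),key=lambda b:b[0]); p=C[b[2]][:,:2].astype(np.float32)
    print(n,b[0],cv2.minAreaRect(p))
    H=cv2.cvtColor(c["pixels"],cv2.COLOR_RGB2HSV); h,S=H[...,0],H[...,1]
    m=(h>20)&(h<32)&(S>180)&(X>.25)&(X<.75)&(Y>-.25)&(Y<.05)&(Z<.02)
    for b in blobs(m,60):
        p=plane(c,np.argwhere(b[2])[:,::-1],0)[:,:2].astype(np.float32); print(" yel",b[0],cv2.minAreaRect(p))
    # whole runner
# base flange check
    m=(np.hypot(X,Y)<.2)&(Z>0.005)&(Z<.05)
    q=C[m]; print(" base",len(q), cv2.minEnclosingCircle(q[:,:2].astype(np.float32)))
E
```

```text
top 3612 ((0.5616964101791382, 0.1947443187236786), (0.35229310393333435, 0.12087579816579819), 83.50211334228516)
 yel 2477 ((0.5060850977897644, -0.09191212803125381), (0.3546116352081299, 0.07727406919002533), 8.992019653320312)
 base 1998 ((0.001690740347839892, 0.0013906043022871017), 0.19523711502552032)
scene 3779 ((0.5589355826377869, 0.19915413856506348), (0.3510845899581909, 0.1278739869594574), 83.30005645751953)
 yel 1760 ((0.4865040183067322, -0.09041658788919449), (0.33334222435951233, 0.08254670351743698), 9.04394817352295)
 base 1586 ((0.0017742224736139178, 0.0004883792717009783), 0.1990644931793213)
```

```bash
cat >> h.py <<'E'
def st():
    from station import get_obs
    return get_obs()
def Rq(q): 
    from scipy.spatial.transform import Rotation as R
    return R.from_quat([q[1],q[2],q[3],q[0]])
def go(target,yaw=None):
    """print turn (rotvec deg in tool) to tool x at world yaw, tool down; then translation in tool axes after turn"""
    from scipy.spatial.transform import Rotation as R
    o=st(); r=Rq(o["tool_rot"]); m=r.as_matrix(); cy=np.degrees(np.arctan2(m[1,0],m[0,0]))
    a=np.radians(cy if yaw is None else yaw)
    T=R.from_matrix(np.c_[[np.cos(a),np.sin(a),0],[np.sin(a),-np.cos(a),0],[0,0,-1]])
    d=np.array(target)-o["eef_pos"]
    print("t",round(o["t"],2),"pos",o["eef_pos"].round(4),"yaw",round(cy,2),"F",o["contact_force"].round(1),"w",round(o["gripper_width"],3))
    print("turn",(r.inv()*T).as_rotvec(degrees=True).round(2),"trans after turn",T.inv().apply(d).round(4),"now",r.inv().apply(d).round(4))
E
python3 -c "
from h import *
go([.55,.08,.248],83.5)"
```

```text
t 0.1 pos [0.2178 0.6384 0.2474] yaw 71.16 F [ 0.2  0.1 -0.2] w 0.997
turn [ -0.     0.09 -12.34] trans after turn [-0.5172  0.3933 -0.0006] now [-4.212e-01  4.947e-01  2.000e-04]
```

>>> send_rows --commands '[{"translation": [0, 0, 0], "rot": [0, 0, -6.17], "grip": 0.0854}, {"translation": [0, 0, 0], "rot": [0, 0, -6.17], "grip": 0.0854}, {"translation": [-0.015, 0.0115, 0], "rot": [0, 0, 0], "grip": 0.0854}, {"translation": [-0.03, 0.0228, 0], "rot": [0, 0, 0], "grip": 0.0854}, {"translation": [-0.03, 0.0228, 0], "rot": [0, 0, 0], "grip": 0.0854}]' --force 40

```text
t: 0.52
eef_pos: [0.2654, 0.5575, 0.2474]
tool_rot: [-0.0, 0.745, 0.667, -0.001]
contact_force: [1.3, -0.3, -0.1]
gripper_width: 1.002
```

>>> send_rows --commands '[{"translation": [-0.03, 0.0228, 0], "rot": [0, 0, 0], "grip": 0.0854}, {"translation": [-0.03, 0.0228, 0], "rot": [0, 0, 0], "grip": 0.0854}, {"translation": [-0.03, 0.0228, 0], "rot": [0, 0, 0], "grip": 0.0854}, {"translation": [-0.03, 0.0228, 0], "rot": [0, 0, 0], "grip": 0.0854}, {"translation": [-0.03, 0.0228, 0], "rot": [0, 0, 0], "grip": 0.0854}]'

```text
t: 0.93
eef_pos: [0.363, 0.394, 0.2481]
tool_rot: [0.0, 0.746, 0.666, -0.0]
contact_force: [0.2, 0.3, 1.0]
gripper_width: 1.003
```

>>> send_rows --commands '[{"translation": [-0.03, 0.0228, 0], "rot": [0, 0, 0], "grip": 0.0854}, {"translation": [-0.03, 0.0228, 0], "rot": [0, 0, 0], "grip": 0.0854}, {"translation": [-0.03, 0.0228, 0], "rot": [0, 0, 0], "grip": 0.0854}, {"translation": [-0.03, 0.0228, 0], "rot": [0, 0, 0], "grip": 0.0854}, {"translation": [-0.03, 0.0228, 0], "rot": [0, 0, 0], "grip": 0.0854}]'

```text
t: 1.35
eef_pos: [0.4592, 0.2321, 0.2482]
tool_rot: [-0.0, 0.746, 0.666, -0.0]
contact_force: [-0.5, -0.6, -0.5]
gripper_width: 1.001
```

```bash
python3 - <<'E'
from h import *
from station import *
go([.55,.08,.248],83.5)
for n in ("scene","top"):
    c=read_camera(n); np.savez(f"{n}1.npz",**{k:np.array(v) for k,v in c.items()})
o=st();R=Rq(o["tool_rot"]).as_matrix();p=o["eef_pos"];print(p)
ims=[]
for n in ("scene","top"):
    c=load(f"{n}1.npz"); 
    u=proj(c,[p+R@[0,0,.017],p+R@[.05,0,.0],p+R@[-.05,0,.0]]); print(n,u.round(1))
    u0,v0=u[0].astype(int); sc=4
    im=cv2.resize(c["pixels"][max(0,v0-60):v0+60,u0-50:u0+50,::-1],None,fx=sc,fy=sc,interpolation=cv2.INTER_CUBIC)
    for q in u: cv2.circle(im,tuple(int(k) for k in ((q-[u0-50,max(0,v0-60)]+.5)*sc)),3,(255,0,255),1)
    ims.append(im)
h=min(i.shape[0] for i in ims); cv2.imwrite("pics/g1.png",np.hstack([i[:h] for i in ims]))
E
```

```text
t 1.35 pos [0.4592 0.2321 0.2482] yaw 83.51 F [-0.5 -0.6 -0.5] w 1.001
turn [-0.02  0.01  0.01] trans after turn [-0.1408  0.1075  0.0002] now [-1.409e-01  1.075e-01  1.000e-04]
[0.46181371 0.22715273 0.24825332]
scene [[407.2 163.3]
 [424.7 166.6]
 [392.  150.5]]
top [[234.4 224.9]
 [214.5 221.4]
 [252.1 227.3]]
```

View pics/g1.png

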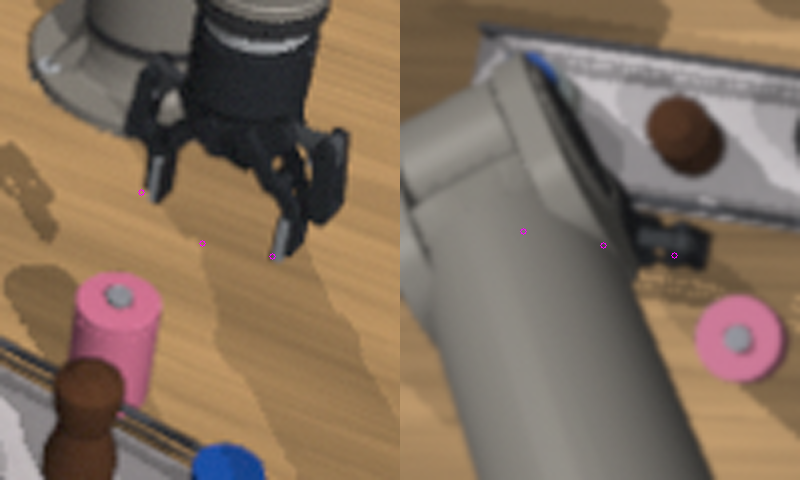

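```bash
python3 -c "
from h import *
go([.549,.078,.225],83.5)"
```

```text
t 1.45 pos [0.4618 0.2272 0.2483] yaw 82.9 F [-0.5  0.4  0.3] w 1.002
turn [ 0.08  0.15 -0.6 ] trans after turn [-0.1383  0.1035  0.0233] now [-0.1372  0.1049  0.0237]
```

>>> send_rows --commands '[{"translation": [-0.028, 0.021, 0.004], "rot": [0, 0, 0], "grip": 0.0854}, {"translation": [-0.03, 0.0225, 0.005], "rot": [0, 0, 0], "grip": 0.0854}, {"translation": [-0.03, 0.0225, 0.005], "rot": [0, 0, 0], "grip": 0.0854}, {"translation": [-0.03, 0.0225, 0.005], "rot": [0, 0, 0], "grip": 0.0854}, {"translation": [-0.02, 0.015, 0.004], "rot": [0, 0, 0], "grip": 0.0854}]'

```text
t: 1.87
eef_pos: [0.547, 0.0817, 0.2249]
tool_rot: [0.001, 0.747, 0.665, -0.0]
contact_force: [-0.6, 0.2, 0.4]
gripper_width: 0.999
```

>>> send_rows --commands '[{"translation": [0, 0, 0], "rot": [0, 0, 0], "grip": 0.0854}, {"translation": [0, 0, 0], "rot": [0, 0, 0], "grip": 0.0854}, {"translation": [0, 0, 0], "rot": [0, 0, 0], "grip": 0.0854}, {"translation": [0, 0, 0], "rot": [0, 0, 0], "grip": 0.0854}, {"translation": [0, 0, 0], "rot": [0, 0, 0], "grip": 0.0854}]'

```text
t: 2.28
eef_pos: [0.5455, 0.0869, 0.2254]
tool_rot: [-0.0, 0.745, 0.667, 0.0]
contact_force: [-0.6, 0.6, -0.5]
gripper_width: 0.998
```

```bash
cat > g.py <<'E'
from h import *
from station import *
import sys
tag=sys.argv[1]; sc=float(sys.argv[2]) if len(sys.argv)>2 else 4
for n in ("scene","top"):
    c=read_camera(n); np.savez(f"{n}{tag}.npz",**{k:np.array(v) for k,v in c.items()})
o=st();R=Rq(o["tool_rot"]).as_matrix();p=o["eef_pos"];print(p)
ims=[]; w=int(400/sc/2); hh=int(480/sc/2)
for n in ("scene","top"):
    c=load(f"{n}{tag}.npz"); 
    u=proj(c,[p+R@[0,0,.004],p+R@[.0427,0,.004],p+R@[-.0427,0,.004]]); print(n,u.round(1))
    u0,v0=u[0].astype(int); a,b=max(0,v0-hh),u0-w
    im=cv2.resize(c["pixels"][a:a+2*hh,b:b+2*w,::-1],None,fx=sc,fy=sc,interpolation=cv2.INTER_CUBIC)
    for q in u: cv2.circle(im,tuple(int(k) for k in ((q-[b,a]+.5)*sc)),3,(255,0,255),1)
    print("crop origin",b,a); ims.append(im)
h=min(i.shape[0] for i in ims); cv2.imwrite(f"pics/g{tag}.png",np.hstack([i[:h] for i in ims]))
go([.549,.078,.225],83.5)
E
python3 g.py 2
```

```text
[0.5456544  0.08636502 0.2254324 ]
scene [[344.9 164.9]
 [358.1 171.7]
 [332.1 158.3]]
crop origin 294 104
top [[288.9 195.9]
 [273.3 193.7]
 [304.5 198.1]]
crop origin 238 135
t 2.38 pos [0.5457 0.0864 0.2254] yaw 83.61 F [-0.7 -0.6 -0.5] w 0.999
turn [ 0.   -0.02  0.11] trans after turn [-0.0079  0.0043  0.0004] now [-0.0079  0.0043  0.0004]
```

View pics/g2.png

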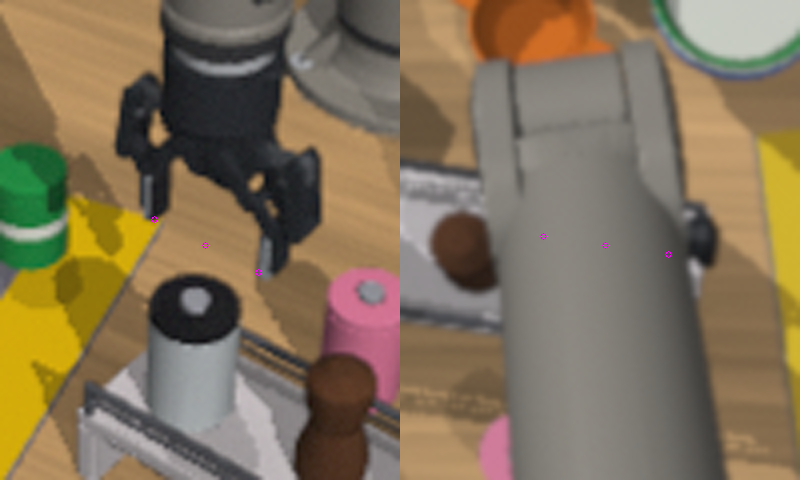

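The scene crop shows the open jaws behind and above the black-lidded aluminium canister (crop lid at 195,300). The scene camera sees the gripper about 2 px to the right of where it is projected, so the top-camera estimates are closer to the arm's frame. I'm aiming at (0.551, 0.078).

>>> send_rows --commands '[{"translation": [-0.0078, 0.0062, 0], "rot": [0, 0, 0], "grip": 0.0854}, {"translation": [0, 0, 0.015], "rot": [0, 0, 0], "grip": 0.0854}, {"translation": [0, 0, 0.015], "rot": [0, 0, 0], "grip": 0.0854}, {"translation": [0, 0, 0.015], "rot": [0, 0, 0], "grip": 0.0854}, {"translation": [0, 0, 0.005], "rot": [0, 0, 0], "grip": 0.0854}]'

```text
t: 2.8
eef_pos: [0.5504, 0.076, 0.1735]
tool_rot: [-0.0, 0.746, 0.666, -0.001]
contact_force: [0.1, 0.7, -0.2]
gripper_width: 1.002
```

```bash
python3 g.py 3
```

```text
[0.55081557 0.07624914 0.17448779]
scene [[339.9 178.6]
 [352.7 185.5]
 [327.5 172. ]]
crop origin 289 118
top [[293.4 197.1]
 [278.5 194.9]
 [308.3 199.2]]
crop origin 243 137
t 2.9 pos [0.5508 0.0762 0.1745] yaw 83.49 F [ 0.4 -0.9  0.7] w 1.001
turn [-0.1   0.06 -0.01] trans after turn [ 0.0015 -0.002  -0.0505] now [ 0.0015 -0.0021 -0.0505]
```

View pics/g3.png

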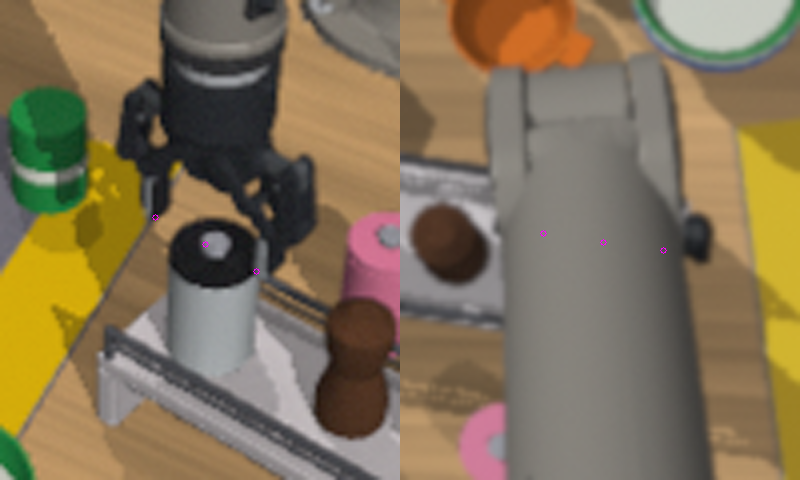

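>>> send_rows --commands '[{"translation": [0.002, 0.002, 0], "rot": [0, 0, 0], "grip": 0.0854}, {"translation": [0, 0, 0.013], "rot": [0, 0, 0], "grip": 0.0854}, {"translation": [0, 0, 0.014], "rot": [0, 0, 0], "grip": 0.0854}, {"translation": [0, 0, 0.013], "rot": [0, 0, 0], "grip": 0.0854}, {"translation": [0, 0, 0], "rot": [0, 0, 0], "grip": 0.0854}]'

```text
t: 3.32
eef_pos: [0.5529, 0.0785, 0.1342]
tool_rot: [-0.0, 0.746, 0.666, -0.001]
contact_force: [-0.6, -0.1, 0.3]
gripper_width: 0.996
```

>>> send_rows --commands '[{"translation": [0, 0, 0], "rot": [0, 0, 0], "grip": 0.055}, {"translation": [0, 0, 0], "rot": [0, 0, 0], "grip": 0.055}, {"translation": [0, 0, 0], "rot": [0, 0, 0], "grip": 0.055}, {"translation": [0, 0, 0], "rot": [0, 0, 0], "grip": 0.055}, {"translation": [0, 0, 0], "rot": [0, 0, 0], "grip": 0.055}]' --force 40

```text
t: 3.73
eef_pos: [0.5546, 0.0784, 0.1367]
tool_rot: [0.001, 0.746, 0.666, 0.001]
contact_force: [-1.2, -1.5, 6.1]
gripper_width: 0.74
```

```bash
python3 g.py 4
```

```text
[0.55459313 0.0783709  0.1367664 ]
scene [[339.3 189.6]
 [351.9 196.5]
 [327.2 182.9]]
crop origin 289 129
top [[293.1 197.8]
 [278.7 195.7]
 [307.6 199.9]]
crop origin 243 137
t 3.83 pos [0.5546 0.0784 0.1368] yaw 83.48 F [-1.5 -1.3  6.8] w 0.739
turn [ 0.14 -0.05 -0.02] trans after turn [-0.001  -0.0055 -0.0882] now [-0.0009 -0.0053 -0.0882]
```

View pics/g4.png

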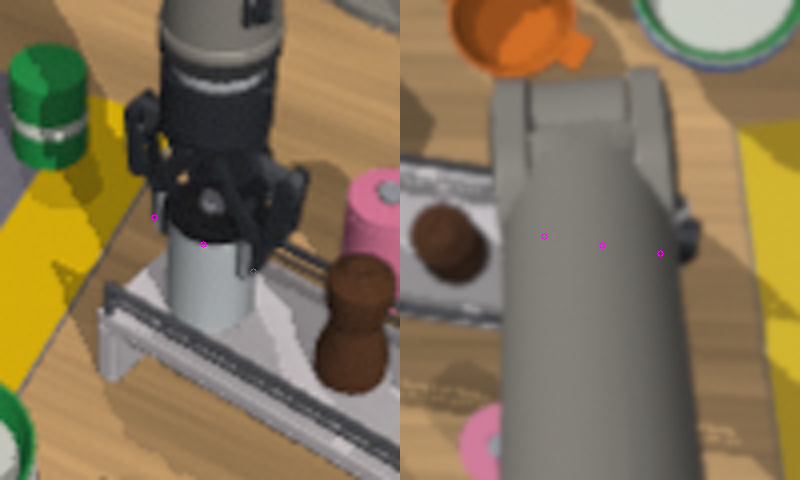

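Gripped: the opening is 0.74, about 63 mm. Lifting now.

>>> send_rows --commands '[{"translation": [0, 0, -0.008], "rot": [0, 0, 0], "grip": 0.055}, {"translation": [0, 0, -0.016], "rot": [0, 0, 0], "grip": 0.055}, {"translation": [0, 0, -0.02], "rot": [0, 0, 0], "grip": 0.055}, {"translation": [0, 0, -0.02], "rot": [0, 0, 0], "grip": 0.055}, {"translation": [0, 0, -0.014], "rot": [0, 0, 0], "grip": 0.055}]'

```text
t: 4.25
eef_pos: [0.5536, 0.0786, 0.2152]
tool_rot: [0.0, 0.746, 0.666, 0.0]
contact_force: [1.5, 0.2, -2.9]
gripper_width: 0.738
```

```bash
python3 g.py 5; python3 -c "
from h import *
go([.447,.0903,.212],99)"
```

```text
[0.5547866  0.07881572 0.21590165]
scene [[340.6 168.5]
 [353.7 175.4]
 [327.9 161.9]]
crop origin 290 108
top [[292.  193.3]
 [276.5 191. ]
 [307.4 195.5]]
crop origin 241 133
t 4.35 pos [0.5548 0.0788 0.2159] yaw 83.5 F [ 1.5  0.2 -2.5] w 0.741
turn [ 0.24 -0.11 -0.  ] trans after turn [-0.0015 -0.0057 -0.0091] now [-0.0014 -0.0056 -0.0091]
t 4.35 pos [0.5548 0.0788 0.2159] yaw 83.5 F [ 1.5  0.2 -2.5] w 0.741
turn [  0.25  -0.08 -15.5 ] trans after turn [ 0.0282 -0.1047  0.0039] now [-0.0008 -0.1084  0.0034]
```

View pics/g5.png

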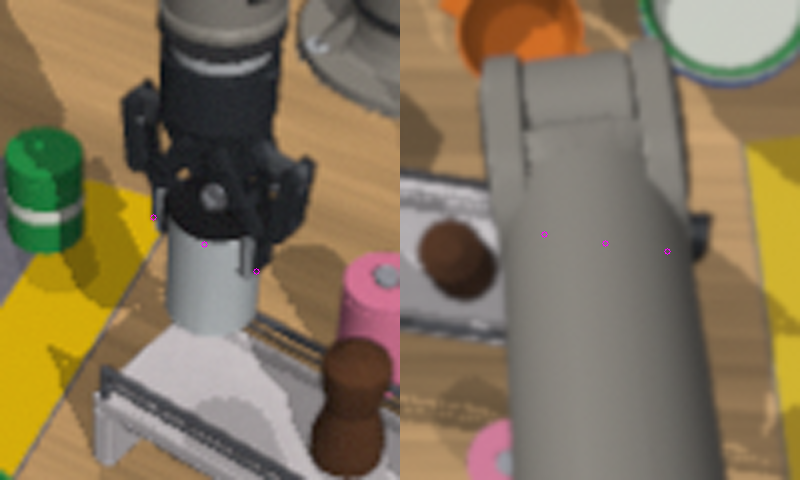

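>>> send_rows --commands '[{"translation": [0, -0.015, 0], "rot": [0, 0, 0], "grip": 0.055}, {"translation": [0, -0.025, 0], "rot": [0, 0, 0], "grip": 0.055}, {"translation": [0, -0.028, 0], "rot": [0, 0, 0], "grip": 0.055}, {"translation": [0, -0.025, 0], "rot": [0, 0, 0], "grip": 0.055}, {"translation": [0, -0.015, 0], "rot": [0, 0, 0], "grip": 0.055}]'

```text
t: 4.77
eef_pos: [0.4424, 0.0905, 0.2118]
tool_rot: [-0.001, 0.746, 0.666, -0.002]
contact_force: [-0.4, 0.6, -3.4]
gripper_width: 0.742
```

```bash
python3 -c "
from h import *
go([.5184,-.1656,.2159],99)"
```

```text
t 4.77 pos [0.4424 0.0905 0.2118] yaw 83.55 F [-0.4  0.6 -3.4] w 0.742
turn [ -0.24   0.05 -15.45] trans after turn [-0.2649  0.035  -0.0041] now [-0.246   0.1043 -0.0042]
```

>>> send_rows --commands '[{"translation": [0, 0, 0], "rot": [0, 0, -5.2], "grip": 0.055}, {"translation": [0, 0, 0], "rot": [0, 0, -5.2], "grip": 0.055}, {"translation": [0, 0, 0], "rot": [0, 0, -5.1], "grip": 0.055}, {"translation": [-0.015, 0.002, 0], "rot": [0, 0, 0], "grip": 0.055}, {"translation": [-0.025, 0.003, 0], "rot": [0, 0, 0], "grip": 0.055}]'

```text
t: 5.18
eef_pos: [0.4562, 0.054, 0.2123]
tool_rot: [-0.001, 0.647, 0.762, -0.0]
contact_force: [1.7, -0.0, -2.9]
gripper_width: 0.739
```

>>> send_rows --commands '[{"translation": [-0.03, 0.004, 0], "rot": [0, 0, 0], "grip": 0.055}, {"translation": [-0.03, 0.004, 0], "rot": [0, 0, 0], "grip": 0.055}, {"translation": [-0.03, 0.004, 0], "rot": [0, 0, 0], "grip": 0.055}, {"translation": [-0.03, 0.004, 0], "rot": [0, 0, 0], "grip": 0.055}, {"translation": [-0.03, 0.004, 0], "rot": [0, 0, 0], "grip": 0.055}]'

```text
t: 5.6
eef_pos: [0.4999, -0.0943, 0.2123]
tool_rot: [-0.001, 0.649, 0.761, -0.001]
contact_force: [0.7, 0.4, -2.3]
gripper_width: 0.739
```

>>> send_rows --commands '[{"translation": [-0.03, 0.004, 0], "rot": [0, 0, 0], "grip": 0.055}, {"translation": [-0.025, 0.003, 0], "rot": [0, 0, 0], "grip": 0.055}, {"translation": [-0.015, 0.002, 0], "rot": [0, 0, 0], "grip": 0.055}, {"translation": [0, 0, 0], "rot": [0, 0, 0], "grip": 0.055}, {"translation": [0, 0, 0], "rot": [0, 0, 0], "grip": 0.055}]'

```text
t: 6.02
eef_pos: [0.5196, -0.1613, 0.2121]
tool_rot: [-0.001, 0.65, 0.76, -0.001]
contact_force: [0.0, 0.8, -3.4]
gripper_width: 0.741
```

```bash
sed -i '/^go/d' g.py; python3 g.py 6 3; python3 -c "
from h import *
go([.5184,-.1656,.2159],99)"
```

```text
[ 0.51973833 -0.15957346  0.21237808]
scene [[275.2 133. ]
 [288.5 136.6]
 [262.1 129.5]]
crop origin 209 53
top [[378.5 208.8]
 [363.2 210.8]
 [393.8 206.8]]
crop origin 312 128
t 6.12 pos [ 0.5197 -0.1596  0.2124] yaw 99.06 F [ 0.3  0.6 -3.4] w 0.737
turn [-0.1  -0.07  0.06] trans after turn [-0.0057 -0.0023 -0.0035] now [-0.0057 -0.0023 -0.0035]
```

View pics/g6.png

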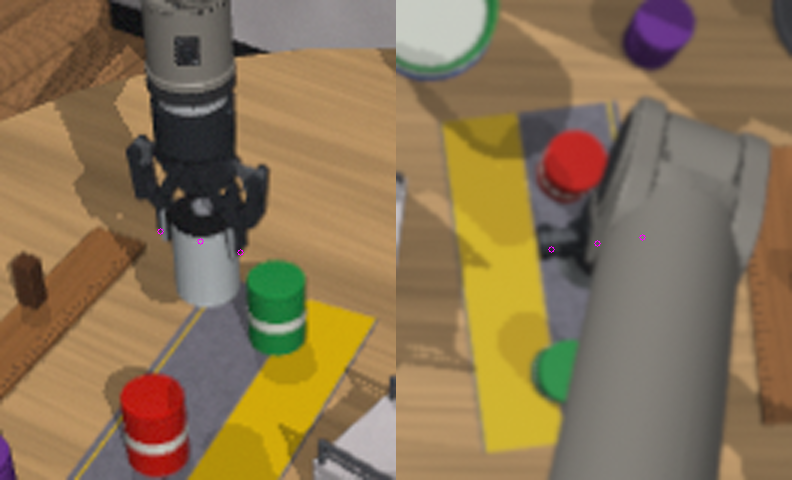

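>>> send_rows --commands '[{"translation": [-0.006, -0.002, 0.01], "rot": [0, 0, 0], "grip": 0.055}, {"translation": [0, 0, 0.03], "rot": [0, 0, 0], "grip": 0.055}, {"translation": [0, 0, 0.035], "rot": [0, 0, 0], "grip": 0.055}, {"translation": [0, 0, 0.035], "rot": [0, 0, 0], "grip": 0.055}, {"translation": [0, 0, 0.02], "rot": [0, 0, 0], "grip": 0.055}]'

```text
t: 6.53
eef_pos: [0.5171, -0.1656, 0.0795]
tool_rot: [-0.002, 0.649, 0.761, -0.001]
contact_force: [-0.1, -0.6, -3.2]
gripper_width: 0.74
```

>>> send_rows --commands '[{"translation": [0, 0, 0.005], "rot": [0, 0, 0], "grip": 0.055}, {"translation": [0, 0, 0.003], "rot": [0, 0, 0], "grip": 0.055}, {"translation": [0, 0, 0.002], "rot": [0, 0, 0], "grip": 0.055}, {"translation": [0, 0, 0.001], "rot": [0, 0, 0], "grip": 0.055}, {"translation": [0, 0, 0], "rot": [0, 0, 0], "grip": 0.055}]'

```text
t: 6.95
eef_pos: [0.5204, -0.1672, 0.0735]
tool_rot: [0.001, 0.649, 0.76, 0.001]
contact_force: [-0.0, 0.5, -2.4]
gripper_width: 0.737
```

```bash
python3 g.py 7 3; python3 -c "
from h import *
go([.5184,-.1656,.0668],99)"
```

```text
[ 0.52021928 -0.16717564  0.07342319]
scene [[275.6 167.9]
 [288.  171.6]
 [263.3 164.3]]
crop origin 209 87
top [[373.3 214.5]
 [359.6 216.2]
 [386.9 212.7]]
crop origin 307 134
t 7.05 pos [ 0.5202 -0.1672  0.0734] yaw 99.0 F [ 0.4 -0.2 -3.1] w 0.738
turn [0.12 0.03 0.  ] trans after turn [ 0.0018 -0.0016  0.0066] now [ 0.0018 -0.0016  0.0066]
```

View pics/g7.png

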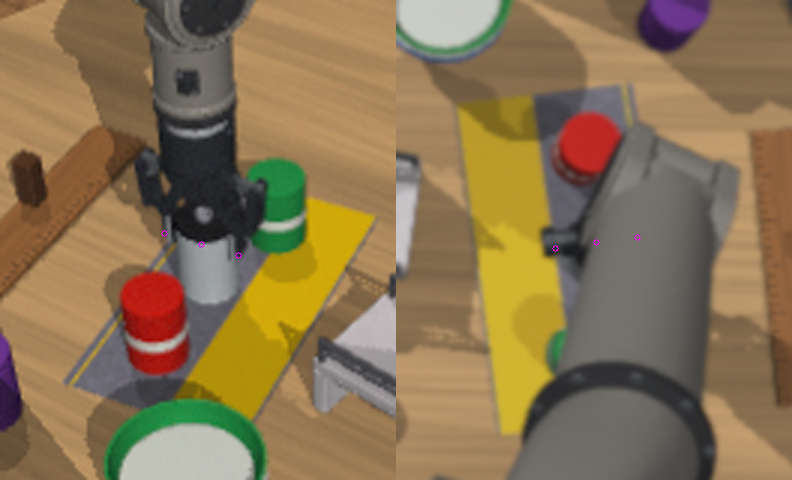

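Still hanging (Fz −3 N) and upright between the tins. Lowering the last few mm.

>>> send_rows --commands '[{"translation": [0, 0, 0.002], "rot": [0, 0, 0], "grip": 0.055}, {"translation": [0, 0, 0.002], "rot": [0, 0, 0], "grip": 0.055}, {"translation": [0, 0, 0.001], "rot": [0, 0, 0], "grip": 0.055}, {"translation": [0, 0, 0.0005], "rot": [0, 0, 0], "grip": 0.055}, {"translation": [0, 0, 0], "rot": [0, 0, 0], "grip": 0.055}]'

```text
t: 7.47
eef_pos: [0.5193, -0.167, 0.0668]
tool_rot: [-0.0, 0.649, 0.76, 0.0]
contact_force: [-0.5, 0.3, -0.2]
gripper_width: 0.74
```

>>> send_rows --commands '[{"translation": [0, 0, 0.0005], "rot": [0, 0, 0], "grip": 0.055}, {"translation": [0, 0, 0], "rot": [0, 0, 0], "grip": 0.07}, {"translation": [0, 0, 0], "rot": [0, 0, 0], "grip": 0.0854}, {"translation": [0, 0, 0], "rot": [0, 0, 0], "grip": 0.0854}, {"translation": [0, 0, 0], "rot": [0, 0, 0], "grip": 0.0854}]'

```text
t: 7.88
eef_pos: [0.5196, -0.1671, 0.0664]
tool_rot: [0.0, 0.649, 0.76, 0.0]
contact_force: [-1.4, -0.9, 0.4]
gripper_width: 1.0
```

```bash
python3 g.py 8 3; python3 -c "
from h import *
go([.5184,-.1656,.0668],99)"
```

```text
[ 0.51949962 -0.16704183  0.06628511]
scene [[275.9 169.5]
 [288.3 173.2]
 [263.7 165.9]]
crop origin 209 89
top [[372.9 215. ]
 [359.3 216.7]
 [386.4 213.2]]
crop origin 306 134
t 7.98 pos [ 0.5195 -0.167   0.0663] yaw 99.0 F [ 0.4 -0.2 -0.1] w 1.0
turn [ 0.01  0.   -0.  ] trans after turn [ 0.0016 -0.0009 -0.0005] now [ 0.0016 -0.0009 -0.0005]
```

View pics/g8.png

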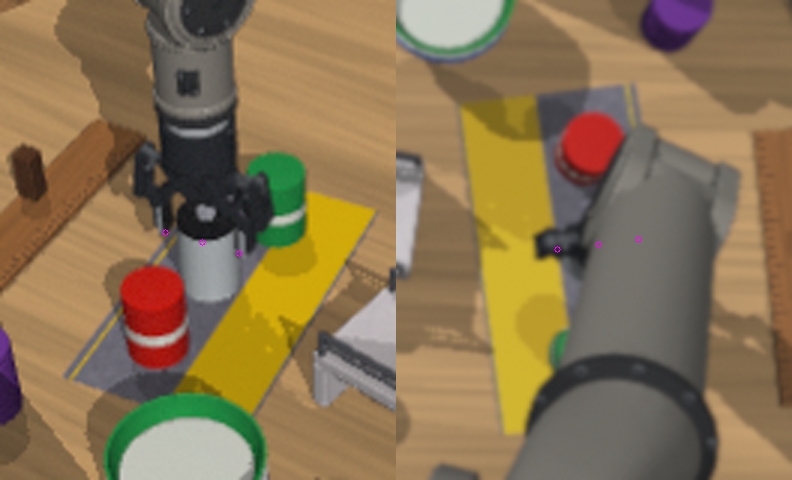

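>>> send_rows --commands '[{"translation": [0, 0, -0.01], "rot": [0, 0, 0], "grip": 0.0854}, {"translation": [0, 0, -0.025], "rot": [0, 0, 0], "grip": 0.0854}, {"translation": [0, 0, -0.035], "rot": [0, 0, 0], "grip": 0.0854}, {"translation": [0, 0, -0.04], "rot": [0, 0, 0], "grip": 0.0854}, {"translation": [0, 0, -0.03], "rot": [0, 0, 0], "grip": 0.0854}]'

```text
t: 8.4
eef_pos: [0.5197, -0.1675, 0.2097]
tool_rot: [0.001, 0.65, 0.76, 0.0]
contact_force: [0.7, -0.3, 0.5]
gripper_width: 1.004
```

```bash
python3 -c "
from h import *
print(st()['q'].round(3))
go([.512,-.415,.2],4.8)
go([.512,-.415,.2],184.8)"
```

```text
[-0.106  0.318  0.372  1.927 -0.143  0.92   2.064]
t 8.4 pos [ 0.5197 -0.1675  0.2097] yaw 98.96 F [ 0.7 -0.3  0.5] w 1.004
turn [ 1.200e-01 -5.000e-02  9.416e+01] trans after turn [-0.0284  0.2459  0.0097] now [-0.2432 -0.0462  0.0098]
t 8.4 pos [ 0.5197 -0.1675  0.2097] yaw 98.96 F [ 0.7 -0.3  0.5] w 1.004
turn [ 5.000e-02  1.200e-01 -8.584e+01] trans after turn [ 0.0284 -0.2459  0.0097] now [-0.2432 -0.0462  0.0098]
```

>>> send_rows --commands '[{"translation": [0, 0, 0], "rot": [0, 0, 6.28], "grip": 0.0854}, {"translation": [0, 0, 0], "rot": [0, 0, 6.28], "grip": 0.0854}, {"translation": [0, 0, 0], "rot": [0, 0, 6.28], "grip": 0.0854}, {"translation": [0, 0, 0], "rot": [0, 0, 6.28], "grip": 0.0854}, {"translation": [0, 0, 0], "rot": [0, 0, 6.28], "grip": 0.0854}]'

```text
t: 8.82
eef_pos: [0.5194, -0.1671, 0.2072]
tool_rot: [0.0, 0.833, 0.554, 0.0]
contact_force: [-0.0, -0.5, -0.3]
gripper_width: 1.0
```

>>> send_rows --commands '[{"translation": [0, 0, 0], "rot": [0, 0, 6.28], "grip": 0.0854}, {"translation": [0, 0, 0], "rot": [0, 0, 6.28], "grip": 0.0854}, {"translation": [0, 0, 0], "rot": [0, 0, 6.28], "grip": 0.0854}, {"translation": [0, 0, 0], "rot": [0, 0, 6.28], "grip": 0.0854}, {"translation": [0, 0, 0], "rot": [0, 0, 6.28], "grip": 0.0854}]'

```text
t: 9.23
eef_pos: [0.5193, -0.167, 0.207]
tool_rot: [-0.0, 0.951, 0.308, 0.0]
contact_force: [-0.1, -0.1, -0.6]
gripper_width: 1.001
```

>>> send_rows --commands '[{"translation": [0, 0, 0], "rot": [0, 0, 6.28], "grip": 0.0854}, {"translation": [0, 0, 0], "rot": [0, 0, 6.28], "grip": 0.0854}, {"translation": [0, 0, 0], "rot": [0, 0, 6.28], "grip": 0.0854}, {"translation": [0, 0, 0], "rot": [0, 0, 6.28], "grip": 0.0854}, {"translation": [0, 0, 0], "rot": [0, 0, 6.28], "grip": 0.0854}]'

```text
t: 9.65
eef_pos: [0.5193, -0.167, 0.207]
tool_rot: [-0.0, 0.999, 0.039, 0.0]
contact_force: [-0.8, 0.4, -0.3]
gripper_width: 0.999
```

```bash
python3 -c "
from h import *
print(st()['q'].round(3))
go([.512,-.415,.16],4.8)"
```

```text
[-0.388  0.38   0.742  1.946 -0.318  0.933  0.589]
t 9.65 pos [ 0.5193 -0.167   0.207 ] yaw 4.49 F [-0.8  0.4 -0.3] w 0.999
turn [-0.03 -0.04 -0.31] trans after turn [-0.0281  0.2466  0.047 ] now [-0.0267  0.2467  0.0469]
```

>>> send_rows --commands '[{"translation": [-0.0015, 0.015, 0], "rot": [0, 0, 0], "grip": 0.0854}, {"translation": [-0.003, 0.028, 0], "rot": [0, 0, 0], "grip": 0.0854}, {"translation": [-0.0035, 0.032, 0], "rot": [0, 0, 0], "grip": 0.0854}, {"translation": [-0.0035, 0.032, 0], "rot": [0, 0, 0], "grip": 0.0854}, {"translation": [-0.0035, 0.032, 0], "rot": [0, 0, 0], "grip": 0.0854}]'

```text
t: 10.07
eef_pos: [0.516, -0.3078, 0.207]
tool_rot: [-0.0, 0.999, 0.042, 0.0]
contact_force: [0.6, 0.0, -0.8]
gripper_width: 1.001
```

>>> send_rows --commands '[{"translation": [-0.0035, 0.032, 0], "rot": [0, 0, 0], "grip": 0.0854}, {"translation": [-0.0035, 0.032, 0.01], "rot": [0, 0, 0], "grip": 0.0854}, {"translation": [-0.003, 0.028, 0.017], "rot": [0, 0, 0], "grip": 0.0854}, {"translation": [-0.002, 0.0155, 0.02], "rot": [0, 0, 0], "grip": 0.0854}, {"translation": [0, 0, 0], "rot": [0, 0, 0], "grip": 0.0854}]'

```text
t: 10.48
eef_pos: [0.5099, -0.4178, 0.1567]
tool_rot: [-0.0, 0.999, 0.039, -0.002]
contact_force: [-0.7, 0.7, -0.2]
gripper_width: 1.002
```

```bash
python3 g.py 9 3; python3 -c "
from h import *
print(st()['q'].round(3))
go([.512,-.415,.16],4.8)"
```

```text
[ 0.51251615 -0.41484709  0.15914685]
scene [[212.2 118.8]
 [204.2 126.1]
 [220.  111.8]]
crop origin 146 38
top [[462.8 216.2]
 [461.2 201.6]
 [464.4 230.9]]
crop origin 396 136
[ 0.129  0.629  0.669  1.706 -0.458  0.97   1.053]
t 10.58 pos [ 0.5125 -0.4148  0.1591] yaw 4.73 F [-1.   0.1  0.8] w 1.001
turn [-0.06  0.07 -0.07] trans after turn [-0.0005  0.0001 -0.0009] now [-0.0005  0.0001 -0.0009]
```

View pics/g9.png

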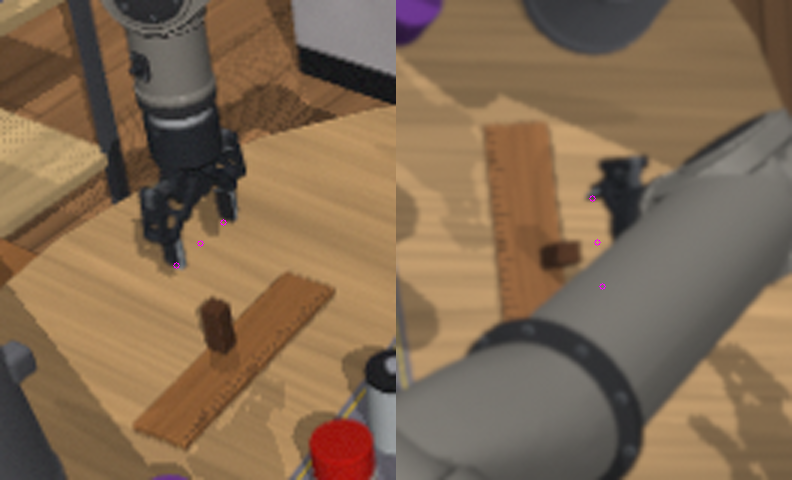

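>>> send_rows --commands '[{"translation": [0.002, -0.001, 0.01], "rot": [0, 0, 0], "grip": 0.0854}, {"translation": [0, 0, 0.025], "rot": [0, 0, 0], "grip": 0.0854}, {"translation": [0, 0, 0.025], "rot": [0, 0, 0], "grip": 0.0854}, {"translation": [0, 0, 0.01], "rot": [0, 0, 0], "grip": 0.0854}, {"translation": [0, 0, 0], "rot": [0, 0, 0], "grip": 0.0854}]'

```text
t: 11.0
eef_pos: [0.5149, -0.411, 0.0872]
tool_rot: [-0.002, 0.999, 0.043, -0.001]
contact_force: [-1.0, 0.4, -0.0]
gripper_width: 0.999
```

```bash
python3 g.py 10 4; python3 -c "
from h import *
go([.5145,-.414,.048],4.8)"
```

```text
[ 0.51578507 -0.41332843  0.09016154]
scene [[215.  136.6]
 [207.2 143.9]
 [222.5 129.5]]
crop origin 164 76
top [[453.9 217.6]
 [452.4 203.8]
 [455.4 231.5]]
crop origin 403 157
t 11.1 pos [ 0.5158 -0.4133  0.0902] yaw 4.86 F [-0.9  0.7 -0.4] w 0.998
turn [ 0.02 -0.04  0.06] trans after turn [-0.0013  0.0006  0.0422] now [-0.0014  0.0005  0.0422]
```

View pics/g10.png

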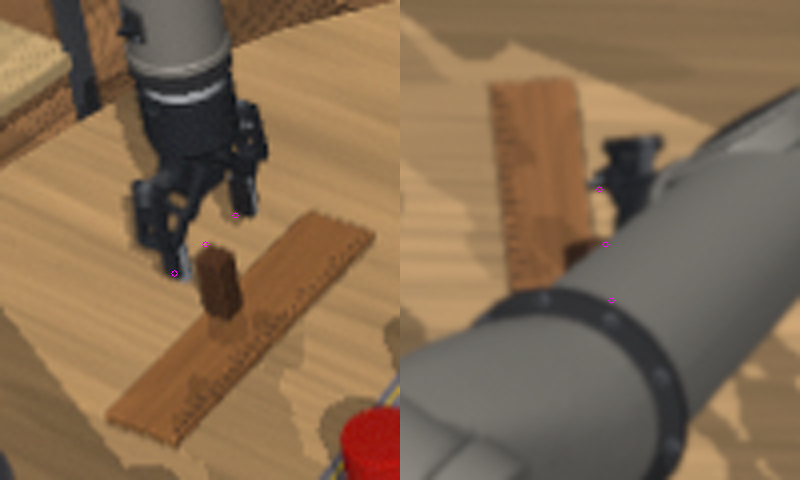

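>>> send_rows --commands '[{"translation": [-0.003, 0, 0.01], "rot": [0, 0, 0], "grip": 0.0854}, {"translation": [0, 0, 0.016], "rot": [0, 0, 0], "grip": 0.0854}, {"translation": [0, 0, 0.01], "rot": [0, 0, 0], "grip": 0.0854}, {"translation": [0, 0, 0.004], "rot": [0, 0, 0], "grip": 0.0854}, {"translation": [0, 0, 0], "rot": [0, 0, 0], "grip": 0.0854}]'

```text
t: 11.52
eef_pos: [0.5116, -0.4136, 0.0485]
tool_rot: [-0.0, 0.999, 0.042, -0.001]
contact_force: [-0.3, 0.6, 1.0]
gripper_width: 1.002
```

```bash
python3 g.py 11 4; python3 -c "
from h import *
go([.5145,-.414,.048],4.8)"
```

```text
[ 0.51218512 -0.41435612  0.04972211]
scene [[217.2 145.4]
 [209.6 152.8]
 [224.5 138.3]]
crop origin 167 85
top [[449.8 220.1]
 [448.4 206.7]
 [451.2 233.6]]
crop origin 399 160
t 11.62 pos [ 0.5122 -0.4144  0.0497] yaw 4.79 F [ 0.3 -0.4 -0.5] w 0.996
turn [ 0.03 -0.02 -0.01] trans after turn [ 0.0023 -0.0002  0.0017] now [ 0.0023 -0.0002  0.0017]
```

View pics/g11.png

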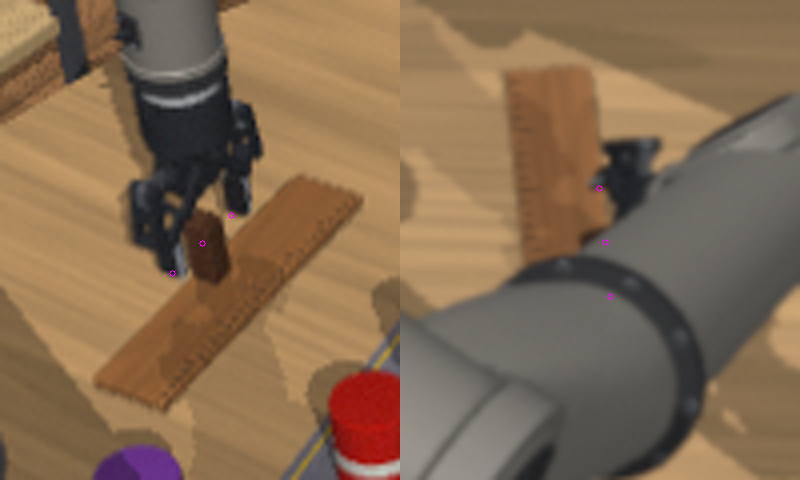

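>>> send_rows --commands '[{"translation": [0, 0, 0.001], "rot": [0, 0, 0], "grip": 0.05}, {"translation": [0, 0, 0], "rot": [0, 0, 0], "grip": 0.015}, {"translation": [0, 0, 0], "rot": [0, 0, 0], "grip": 0.015}, {"translation": [0, 0, 0], "rot": [0, 0, 0], "grip": 0.015}, {"translation": [0, 0, 0], "rot": [0, 0, 0], "grip": 0.015}]' --force 60

```text
t: 12.03
eef_pos: [0.5121, -0.4141, 0.0485]
tool_rot: [0.0, 0.999, 0.042, 0.0]
contact_force: [-0.2, 0.3, 0.5]
gripper_width: 0.297
```

>>> send_rows --commands '[{"translation": [0, 0, 0], "rot": [0, 0, 0], "grip": 0.015}, {"translation": [0, 0, 0], "rot": [0, 0, 0], "grip": 0.015}, {"translation": [0, 0, 0], "rot": [0, 0, 0], "grip": 0.015}, {"translation": [0, 0, 0], "rot": [0, 0, 0], "grip": 0.015}, {"translation": [0, 0, 0], "rot": [0, 0, 0], "grip": 0.015}]'

```text
t: 12.45
eef_pos: [0.5123, -0.4143, 0.0486]
tool_rot: [0.0, 0.999, 0.042, 0.0]
contact_force: [-0.5, -0.3, 5.0]
gripper_width: 0.273
```

```bash
python3 g.py 12 2.6; python3 -c "
from h import *
print(st()['q'])
go([.5145,-.414,.048],4.8)
for n in('top12.npz',):
    c=load(n);C=cloud(c);X,Y,Z=C[...,0],C[...,1],C[...,2]
    for k,(x,y),zt in(('red',(.622,-.159),.08),('green',(.407,-.154),.08),('can',(.518,-.167),.085)):
        g=(np.hypot(X-x,Y-y)<.045)&(Z>zt)&(Z<.11)&(c['depth']>0); q=C[g]
        (cx,cy),r=cv2.minEnclosingCircle(q[:,:2].astype(np.float32)); print(k,len(q),q.mean(0).round(4),(round(cx,4),round(cy,4)),round(r,4))
"
```

```text
[ 0.51223804 -0.41428142  0.0486327 ]
scene [[217.2 145.7]
 [209.6 153.1]
 [224.5 138.6]]
crop origin 141 53
top [[449.7 220.1]
 [448.2 206.8]
 [451.1 233.6]]
crop origin 373 128
[ 0.19159808  0.75963468  0.57398111  1.76072553 -0.55552175  0.78805492
  1.12613033]
t 12.55 pos [ 0.5122 -0.4143  0.0486] yaw 4.8 F [ 0.7 -0.2  4.6] w 0.273
turn [ 0.03 -0.03 -0.  ] trans after turn [ 0.0023 -0.0001  0.0006] now [ 0.0023 -0.0001  0.0006]
red 328 [ 0.6219 -0.1596  0.0859] (0.6224, -0.1603) 0.0322
green 0 [nan nan nan] (0.0, 0.0) 0.0
can 351 [ 0.5148 -0.1694  0.0963] (0.5153, -0.1699) 0.0322<string>:9: RuntimeWarning: Mean of empty slice.
  ret = um.true_divide(
```

View pics/g12.png

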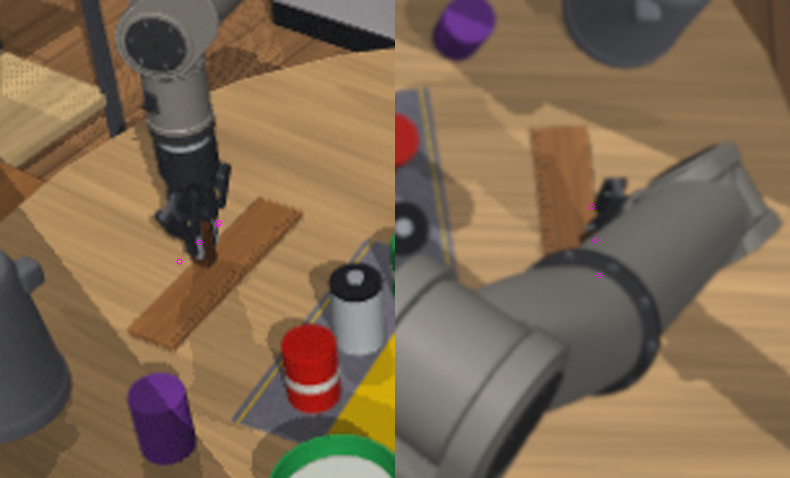

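>>> send_rows --commands '[{"translation": [0, 0, -0.002], "rot": [0, 0, 0], "grip": 0.015}, {"translation": [0, 0, 0], "rot": [0, 0, -2.1], "grip": 0.015}, {"translation": [0, 0, 0], "rot": [0, 0, -2.1], "grip": 0.015}, {"translation": [0.006, -0.012, 0], "rot": [0, 0, 0], "grip": 0.015}, {"translation": [0.009, -0.02, 0], "rot": [0, 0, 0], "grip": 0.015}]'

```text
t: 12.97
eef_pos: [0.5202, -0.3815, 0.05]
tool_rot: [0.001, 0.997, 0.076, -0.001]
contact_force: [0.4, -0.2, -1.9]
gripper_width: 0.275
```

>>> send_rows --commands '[{"translation": [0.01, -0.022, 0], "rot": [0, 0, 0], "grip": 0.015}, {"translation": [0.01, -0.022, 0], "rot": [0, 0, 0], "grip": 0.015}, {"translation": [0.006, -0.018, 0], "rot": [0, 0, 0], "grip": 0.015}, {"translation": [0.003, -0.012, 0], "rot": [0, 0, 0], "grip": 0.015}, {"translation": [0, 0, 0], "rot": [0, 0, 0], "grip": 0.015}]'

```text
t: 13.38
eef_pos: [0.5397, -0.2974, 0.0493]
tool_rot: [-0.002, 0.997, 0.081, -0.001]
contact_force: [0.3, -0.5, -2.7]
gripper_width: 0.274
```

>>> send_rows --commands '[{"translation": [0, 0, 0], "rot": [0, 0, 0], "grip": 0.015}, {"translation": [0, 0, 0], "rot": [0, 0, 0], "grip": 0.015}, {"translation": [0, 0, 0], "rot": [0, 0, 0], "grip": 0.015}, {"translation": [0, 0, 0], "rot": [0, 0, 0], "grip": 0.015}, {"translation": [0, 0, 0], "rot": [0, 0, 0], "grip": 0.015}]'

```text
t: 13.8
eef_pos: [0.5385, -0.3036, 0.0504]
tool_rot: [0.0, 0.997, 0.078, -0.0]
contact_force: [-0.5, -0.6, -1.9]
gripper_width: 0.272
```

```bash
cat > ru.py <<'E'
from h import *
def runner(P,O=(.5058,-.0898),yaw=9.0):
    a=np.radians(yaw); P=np.atleast_2d(P)[:,:2]-O
    return np.c_[P@[np.cos(a),np.sin(a)],P@[-np.sin(a),np.cos(a)]]
E
python3 g.py 13 2.6; python3 -c "
from ru import *
o=st(); go([.5145,-.414,.048],9); print(runner(o['eef_pos'])); print(o['q'].round(2))"
```

```text
[ 0.5386586  -0.30306839  0.05030401]
scene [[238.3 161.4]
 [231.6 169.6]
 [244.7 153.5]]
crop origin 162 69
top [[415.  210.8]
 [412.8 197.5]
 [417.2 224.2]]
crop origin 338 118
t 13.9 pos [ 0.5387 -0.3031  0.0503] yaw 8.94 F [ 0.3  1.2 -2.1] w 0.272
turn [ 0.01  0.   -0.06] trans after turn [-0.0412  0.1058  0.0023] now [-0.0411  0.1058  0.0023]
[[-0.00090847 -0.21578292]]
[ 0.01  0.7   0.57  1.86 -0.54  0.73  1.04]
```

View pics/g13.png

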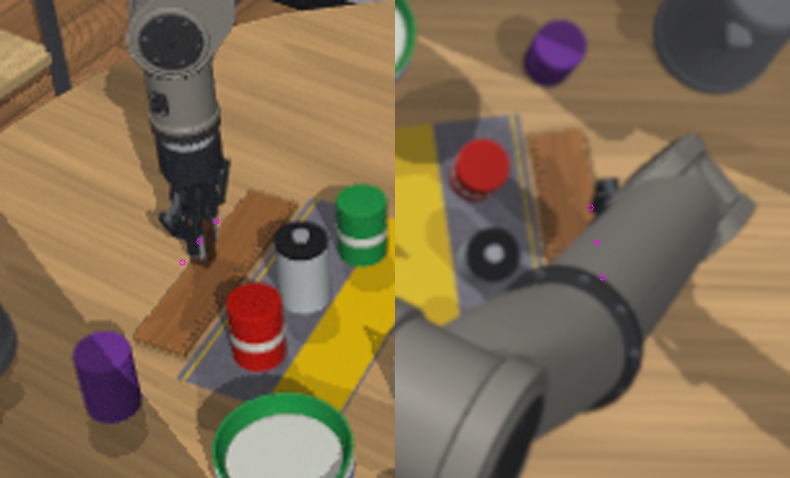

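>>> send_rows --commands '[{"translation": [0, -0.005, 0], "rot": [0, 0, 0], "grip": 0.015}, {"translation": [0, -0.007, 0], "rot": [0, 0, 0], "grip": 0.015}, {"translation": [0, -0.007, 0], "rot": [0, 0, 0], "grip": 0.015}, {"translation": [0, -0.006, 0], "rot": [0, 0, 0], "grip": 0.015}, {"translation": [0, -0.004, 0], "rot": [0, 0, 0], "grip": 0.015}]'

```text
t: 14.32
eef_pos: [0.5343, -0.2721, 0.0501]
tool_rot: [-0.0, 0.997, 0.079, -0.0]
contact_force: [-0.6, 0.5, -2.7]
gripper_width: 0.276
```

>>> send_rows --commands '[{"translation": [0, -0.004, 0], "rot": [0, 0, 0], "grip": 0.015}, {"translation": [0, -0.004, 0], "rot": [0, 0, 0], "grip": 0.015}, {"translation": [0, -0.004, 0], "rot": [0, 0, 0], "grip": 0.015}, {"translation": [0, -0.004, 0], "rot": [0, 0, 0], "grip": 0.015}, {"translation": [0, -0.004, 0], "rot": [0, 0, 0], "grip": 0.015}]'

```text
t: 14.73
eef_pos: [0.5312, -0.2543, 0.0504]
tool_rot: [0.0, 0.997, 0.078, 0.0]
contact_force: [-0.1, -1.6, -2.5]
gripper_width: 0.271
```

>>> send_rows --commands '[{"translation": [0, -0.004, 0], "rot": [0, 0, 0], "grip": 0.015}, {"translation": [0, -0.004, 0], "rot": [0, 0, 0], "grip": 0.015}, {"translation": [0, -0.004, 0], "rot": [0, 0, 0], "grip": 0.015}, {"translation": [0, -0.004, 0], "rot": [0, 0, 0], "grip": 0.015}, {"translation": [0, -0.004, 0], "rot": [0, 0, 0], "grip": 0.015}]'

```text
t: 15.15
eef_pos: [0.5282, -0.2344, 0.0505]
tool_rot: [0.0, 0.997, 0.078, 0.0]
contact_force: [0.6, -3.4, -2.7]
gripper_width: 0.276
```

```bash
python3 g.py 14 2.6; python3 -c "
from ru import *
o=st(); go([.5145,-.414,.048],9); print(runner(o['eef_pos'])); print(o['q'].round(2))"
```

```text
[ 0.52819577 -0.23334173  0.05028853]
scene [[257.5 167.3]
 [251.1 175.7]
 [263.7 159.2]]
crop origin 181 75
top [[393.1 213.4]
 [390.9 200.1]
 [395.2 226.9]]
crop origin 317 121
t 15.25 pos [ 0.5282 -0.2333  0.0503] yaw 9.04 F [ 0.1 -1.4 -2.2] w 0.276
turn [-0.04 -0.    0.04] trans after turn [-0.0418  0.1763  0.0023] now [-0.0419  0.1763  0.0022]
[[-0.00033483 -0.14527797]]
[-0.12  0.65  0.57  1.96 -0.55  0.68  0.96]
```

View pics/g14.png

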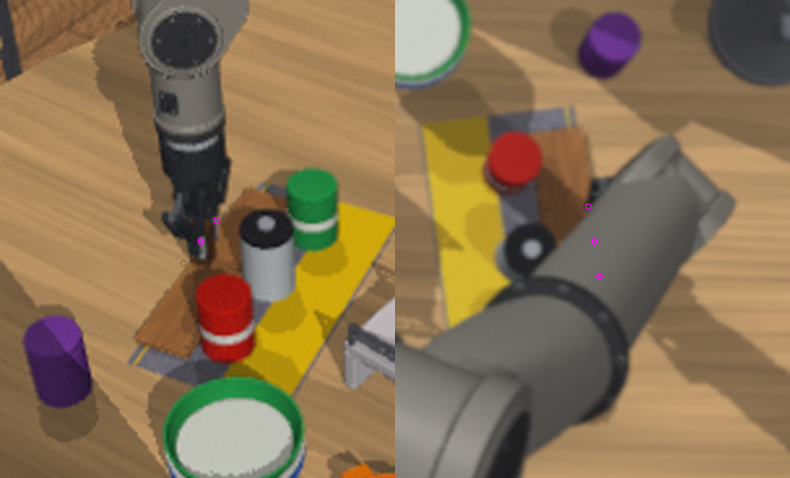

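>>> send_rows --commands '[{"translation": [0, -0.004, 0], "rot": [0, 0, 0], "grip": 0.015}, {"translation": [0, -0.004, 0], "rot": [0, 0, 0], "grip": 0.015}, {"translation": [0, -0.004, 0], "rot": [0, 0, 0], "grip": 0.015}, {"translation": [0, -0.004, 0], "rot": [0, 0, 0], "grip": 0.015}, {"translation": [0, -0.004, 0], "rot": [0, 0, 0], "grip": 0.015}]'

```text
t: 15.67
eef_pos: [0.5252, -0.2147, 0.0505]
tool_rot: [0.001, 0.997, 0.078, 0.0]
contact_force: [1.1, -4.8, -1.3]
gripper_width: 0.274
```

>>> send_rows --commands '[{"translation": [0, -0.004, 0], "rot": [0, 0, 0], "grip": 0.015}, {"translation": [0, -0.004, 0], "rot": [0, 0, 0], "grip": 0.015}, {"translation": [0, -0.004, 0], "rot": [0, 0, 0], "grip": 0.015}, {"translation": [0, -0.003, 0], "rot": [0, 0, 0], "grip": 0.015}, {"translation": [0, 0, 0], "rot": [0, 0, 0], "grip": 0.015}]'

```text
t: 16.08
eef_pos: [0.5227, -0.199, 0.0504]
tool_rot: [-0.0, 0.997, 0.079, 0.0]
contact_force: [0.0, -2.9, -2.0]
gripper_width: 0.274
```

```bash
cat > meas.py <<'E'
from ru import *
import sys
tag=sys.argv[1]
B={"top":np.array([0,.0027]),"scene":np.array([.003,-.0047])}
for n in("top","scene"):
    c=load(f"{n}{tag}.npz");C=cloud(c);H=cv2.cvtColor(c["pixels"],cv2.COLOR_RGB2HSV);h,S,v=H[...,0],H[...,1],H[...,2];Z=C[...,2];X=C[...,0];Y=C[...,1]
    M=dict(red=((h<6)|(h>174))&(S>150)&(v>60)&(Z>.08)&(Z<.095),green=(h>45)&(h<80)&(S>100)&(v>30)&(Z>.08)&(Z<.095)&(Y<-.03)&(X<.55),
     can=(S<90)&(Z>.089)&(Z<.106)&(X>.44)&(X<.58)&(Y>-.26)&(Y<.0))
    for k,m in M.items():
        b=blobs(m,60)
        if not b: print(n,k,"none"); continue
        b=max(b,key=lambda b:b[0]); q=C[b[2]][:,:2].astype(np.float32)
        (cx,cy),r=cv2.minEnclosingCircle(q)
        print(n,k,b[0],"circle runner",runner(np.array([cx,cy])+B[n]).round(4)[0],"mean",runner(q.mean(0)+B[n]).round(4)[0],"r",round(r,4))
E
python3 g.py 15 2.6; python3 meas.py 15; python3 -c "
from ru import *
o=st(); go([.5145,-.414,.048],9); print(runner(o['eef_pos'])); print(o['q'].round(2))"
```

```text
[ 0.52272717 -0.19903809  0.050285  ]
scene [[267.3 170.2]
 [261.  178.7]
 [273.3 162. ]]
crop origin 191 78
top [[382.2 214.8]
 [380.1 201.5]
 [384.3 228.3]]
crop origin 306 122
top red 308 circle runner [ 0.1059 -0.0231] mean [ 0.105  -0.0226] r 0.0314
top green none
top can 267 circle runner [-0.0064 -0.0229] mean [-0.0044 -0.0198] r 0.0315
scene red 277 circle runner [ 0.1092 -0.0247] mean [ 0.1106 -0.0233] r 0.0336
scene green 217 circle runner [-0.1053 -0.0262] mean [-0.1051 -0.0233] r 0.034
scene can 245 circle runner [-0.0046 -0.0236] mean [-0.0011 -0.0225] r 0.0326
t 16.18 pos [ 0.5227 -0.199   0.0503] yaw 9.04 F [ 0.4 -1.8 -1.3] w 0.272
turn [-0.04 -0.    0.04] trans after turn [-0.0418  0.211   0.0023] now [-0.0419  0.211   0.0021]
[[-0.00036984 -0.11054118]]
[-0.18  0.63  0.57  2.01 -0.55  0.66  0.91]
```

View pics/g15.png

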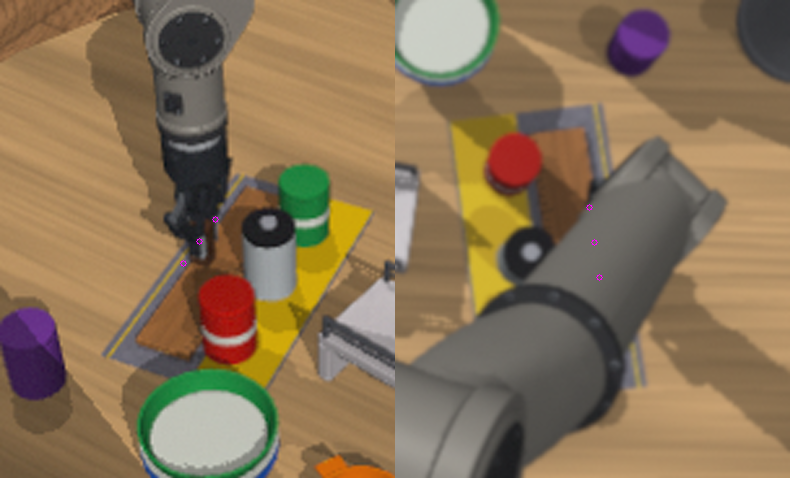

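>>> send_rows --commands '[{"translation": [0, -0.003, 0], "rot": [0, 0, 0], "grip": 0.015}, {"translation": [0, -0.004, 0], "rot": [0, 0, 0], "grip": 0.015}, {"translation": [0, -0.004, 0], "rot": [0, 0, 0], "grip": 0.015}, {"translation": [0, -0.004, 0], "rot": [0, 0, 0], "grip": 0.015}, {"translation": [0, -0.002, 0], "rot": [0, 0, 0], "grip": 0.015}]'

```text
t: 16.6
eef_pos: [0.52, -0.1833, 0.0504]
tool_rot: [0.0, 0.997, 0.078, 0.0]
contact_force: [0.5, -5.6, -1.2]
gripper_width: 0.272
```

```bash
python3 g.py 16 2.6; python3 meas.py 16; python3 -c "
from ru import *
o=st(); go([.5145,-.414,.048],9); print(runner(o['eef_pos'])); print(o['q'].round(2))
# stripe edges along rows in initial images: yellow mask boundaries by line fit
for n,b in(('top',[0,.0027]),('scene',[.003,-.0047])):
    c=load(n+'0.npz');H=cv2.cvtColor(c['pixels'],cv2.COLOR_RGB2HSV);h,S,v=[H[...,i] for i in range(3)];C=cloud(c)
    m=(h>19)&(h<33)&(S>170)&(C[...,0]>.28)&(C[...,0]<.75)&(C[...,1]>-.22)&(C[...,1]<.03)&(abs(C[...,2])<.03)
    bl=max(blobs(m,50),key=lambda b:b[0]); p=plane(c,np.argwhere(bl[2])[:,::-1],0); r=runner(p[:,:2]+b)
    for x0 in np.arange(-.17,.18,.02):
        q=r[abs(r[:,0]-x0)<.01,1]
        if len(q)>5: print(n,round(x0,2),np.percentile(q,[1,99]).round(4),len(q))
"
```

```text
[ 0.52000063 -0.18294823  0.05037006]
scene [[271.9 171.5]
 [265.7 180.1]
 [277.9 163.2]]
crop origin 195 79
top [[377.1 215.5]
 [375.1 202.2]
 [379.2 229.1]]
crop origin 301 123
top red 302 circle runner [ 0.1056 -0.0065] mean [ 0.1047 -0.0061] r 0.0314
top green none
top can 256 circle runner [-0.0063 -0.0066] mean [-0.0043 -0.003 ] r 0.0312
scene red 282 circle runner [ 0.1093 -0.0081] mean [ 0.1107 -0.0078] r 0.0325
scene green 217 circle runner [-0.1079 -0.008 ] mean [-0.1055 -0.0076] r 0.0337
scene can 247 circle runner [-0.005  -0.0094] mean [-0.0013 -0.0067] r 0.0343
t 16.7 pos [ 0.52   -0.1829  0.0504] yaw 9.01 F [ 1.6 -4.5 -0.9] w 0.271
turn [ 0.01 -0.01  0.01] trans after turn [-0.0416  0.2273  0.0024] now [-0.0416  0.2273  0.0024]
[[-0.0005458  -0.09422289]]
[-0.21  0.62  0.58  2.03 -0.55  0.65  0.89]
top -0.17 [-0.0379  0.0389] 143
top -0.15 [-0.0374  0.039 ] 155
top -0.13 [-0.0266  0.0391] 129
top -0.11 [-0.0158  0.0384] 109
top -0.09 [-0.0213  0.039 ] 118
top -0.07 [-0.0367  0.039 ] 148
top -0.05 [-0.0374  0.0395] 153
top -0.03 [-0.037   0.0388] 149
top -0.01 [-0.0377 
[... 153 characters left out ...]
7  0.0386] 141
top 0.11 [-0.0386  0.0384] 146
top 0.13 [-0.0382  0.0378] 142
top 0.15 [-0.0378  0.0388] 143
top 0.17 [-0.038  0.039] 132
scene -0.17 [-0.0422  0.0362] 91
scene -0.15 [-0.032   0.0376] 84
scene -0.13 [-0.0241  0.0373] 75
scene -0.11 [-0.02    0.0368] 73
scene -0.09 [-0.0303  0.0372] 82
scene -0.07 [-0.0429  0.0372] 106
scene -0.05 [-0.0429  0.0367] 108
scene -0.03 [-0.043   0.0368] 112
scene -0.01 [-0.0438  0.0381] 115
scene 0.01 [-0.0428  0.0377] 115
scene 0.03 [-0.0429  0.0373] 122
scene 0.05 [-0.0437  0.0368] 124
scene 0.07 [-0.0429  0.0374] 126
scene 0.09 [-0.0436  0.037 ] 130
scene 0.11 [-0.0429  0.0366] 132
scene 0.13 [-0.0436  0.0372] 134
scene 0.15 [-0.0437  0.0372] 24
```

>>> send_rows --commands '[{"translation": [0, -0.002, 0], "rot": [0, 0, 0], "grip": 0.015}, {"translation": [0, -0.002, 0], "rot": [0, 0, 0], "grip": 0.015}, {"translation": [0, -0.0015, 0], "rot": [0, 0, 0], "grip": 0.015}, {"translation": [0, -0.0005, 0], "rot": [0, 0, 0], "grip": 0.015}, {"translation": [0, 0, 0], "rot": [0, 0, 0], "grip": 0.015}]'

```text
t: 17.12
eef_pos: [0.5191, -0.1776, 0.0504]
tool_rot: [0.0, 0.997, 0.078, 0.0]
contact_force: [0.8, -5.4, -1.6]
gripper_width: 0.273
```

```bash
python3 g.py 17 2.6; python3 meas.py 17; python3 -c "
from ru import *
o=st(); go([.5145,-.414,.048],9); print(runner(o['eef_pos']))"
```

```text
[ 0.51911608 -0.17755983  0.0504099 ]
scene [[273.5 172. ]
 [267.3 180.6]
 [279.5 163.7]]
crop origin 197 79
top [[375.4 215.8]
 [373.4 202.4]
 [377.5 229.3]]
crop origin 299 123
top red 300 circle runner [ 0.1065 -0.0014] mean [ 0.105  -0.0012] r 0.0314
top green none
top can 252 circle runner [-0.0072 -0.0012] mean [-0.0046  0.0026] r 0.0311
scene red 280 circle runner [ 0.1086 -0.0032] mean [ 0.1108 -0.0019] r 0.032
scene green 215 circle runner [-0.1049 -0.0049] mean [-0.105  -0.0017] r 0.035
scene can 243 circle runner [-0.0055 -0.0026] mean [-0.001  -0.0009] r 0.0325
t 17.22 pos [ 0.5191 -0.1776  0.0504] yaw 8.98 F [ 0.4 -5.  -0.6] w 0.275
turn [ 0.04 -0.01 -0.02] trans after turn [-0.0415  0.2328  0.0024] now [-0.0415  0.2328  0.0026]
[[-0.00057653 -0.08876245]]
```

View pics/g17.png

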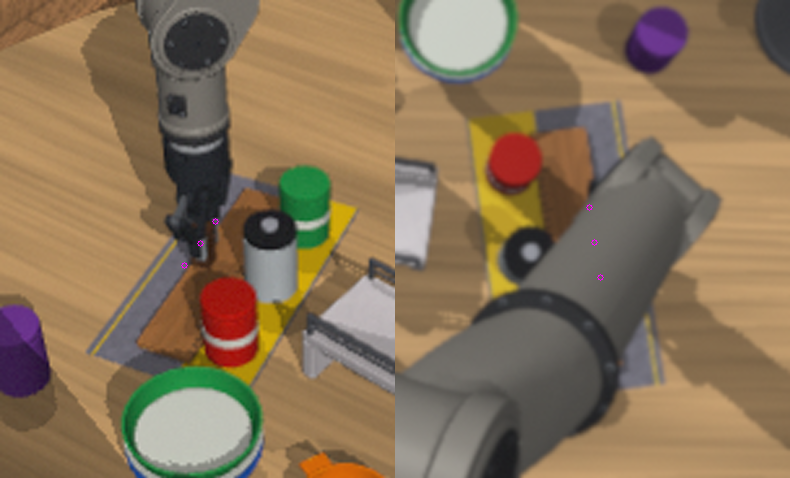

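>>> send_rows --commands '[{"translation": [0, -0.0005, 0], "rot": [0, 0, 0], "grip": 0.015}, {"translation": [0, -0.0005, 0], "rot": [0, 0, 0], "grip": 0.015}, {"translation": [0, 0, 0], "rot": [0, 0, 0], "grip": 0.015}, {"translation": [0, 0, 0], "rot": [0, 0, 0], "grip": 0.015}, {"translation": [0, 0.002, 0], "rot": [0, 0, 0], "grip": 0.015}]'

```text
t: 17.63
eef_pos: [0.5188, -0.1772, 0.05]
tool_rot: [-0.001, 0.997, 0.079, -0.001]
contact_force: [0.6, 0.2, -3.0]
gripper_width: 0.272
```

>>> send_rows --commands '[{"translation": [0, 0.006, 0], "rot": [0, 0, 0], "grip": 0.015}, {"translation": [0, 0.012, 0], "rot": [0, 0, 0], "grip": 0.015}, {"translation": [0, 0.014, 0], "rot": [0, 0, 0], "grip": 0.015}, {"translation": [0, 0.012, 0], "rot": [0, 0, 0], "grip": 0.015}, {"translation": [0, 0.006, 0], "rot": [0, 0, 0], "grip": 0.015}]'

```text
t: 18.05
eef_pos: [0.5269, -0.2298, 0.0504]
tool_rot: [0.0, 0.997, 0.078, 0.0]
contact_force: [-0.1, -0.3, -1.7]
gripper_width: 0.276
```

>>> send_rows --commands '[{"translation": [0, 0, 0], "rot": [0, 0, 0], "grip": 0.015}, {"translation": [0, 0, 0.0005], "rot": [0, 0, 0], "grip": 0.015}, {"translation": [0, 0, 0.0005], "rot": [0, 0, 0], "grip": 0.015}, {"translation": [0, 0, 0.0005], "rot": [0, 0, 0], "grip": 0.015}, {"translation": [0, 0, 0], "rot": [0, 0, 0], "grip": 0.015}]'

```text
t: 18.47
eef_pos: [0.527, -0.2265, 0.0487]
tool_rot: [-0.0, 0.997, 0.079, -0.0]
contact_force: [-0.4, -0.1, -1.8]
gripper_width: 0.275
```

```bash
python3 g.py 18 2.6; python3 meas.py 18; python3 -c "
from ru import *
o=st(); go([.5145,-.414,.048],9); print(runner(o['eef_pos']))"
```

```text
[ 0.52707741 -0.22675977  0.04871692]
scene [[259.5 168.2]
 [253.1 176.7]
 [265.6 160.1]]
crop origin 183 76
top [[390.9 213.8]
 [388.8 200.4]
 [393.  227.2]]
crop origin 314 121
top red 295 circle runner [ 0.1049 -0.0008] mean [ 0.105  -0.0002] r 0.0313
top green none
top can 319 circle runner [-0.0074 -0.0012] mean [-0.0083 -0.0002] r 0.0321
scene red 278 circle runner [ 0.1107 -0.0024] mean [ 0.1108 -0.0011] r 0.0336
scene green 216 circle runner [-0.1094 -0.0024] mean [-0.1052 -0.0012] r 0.0329
scene can 260 circle runner [-0.0037 -0.0038] mean [-0.0021 -0.0009] r 0.0365
t 18.57 pos [ 0.5271 -0.2268  0.0487] yaw 9.05 F [-0.4  0.2 -2.4] w 0.274
turn [-0.02  0.    0.05] trans after turn [-0.0417  0.183   0.0007] now [-0.0419  0.1829  0.0007]
[[-0.00040978 -0.13860209]]
```

View pics/g18.png

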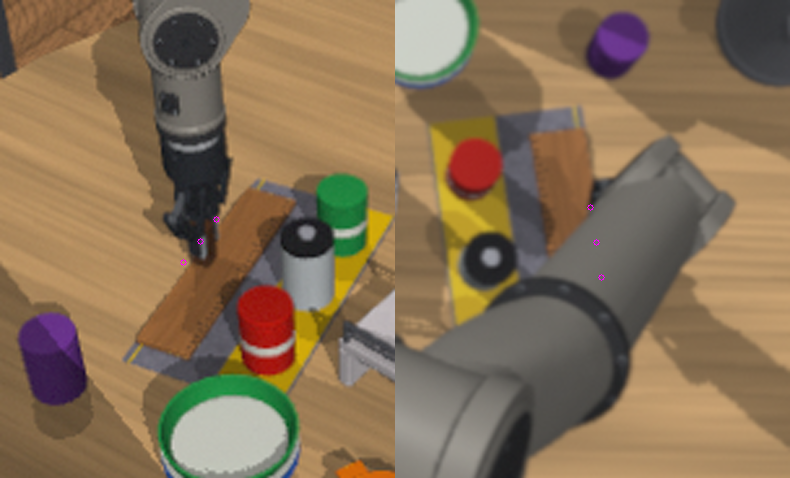

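>>> send_rows --commands '[{"translation": [0, 0, 0.0005], "rot": [0, 0, 0], "grip": 0.015}, {"translation": [0, 0, 0.0005], "rot": [0, 0, 0], "grip": 0.015}, {"translation": [0, 0, 0], "rot": [0, 0, 0], "grip": 0.015}, {"translation": [0, 0, 0], "rot": [0, 0, 0], "grip": 0.015}, {"translation": [0, 0, 0], "rot": [0, 0, 0], "grip": 0.015}]'

```text
t: 18.98
eef_pos: [0.5271, -0.2269, 0.0486]
tool_rot: [-0.001, 0.997, 0.079, 0.0]
contact_force: [-2.1, 2.7, 8.2]
gripper_width: 0.274
```

>>> send_rows --commands '[{"translation": [0, 0, -0.0005], "rot": [0, 0, 0], "grip": 0.015}, {"translation": [0, 0, 0], "rot": [0, 0, 0], "grip": 0.035}, {"translation": [0, 0, 0], "rot": [0, 0, 0], "grip": 0.06}, {"translation": [0, 0, 0], "rot": [0, 0, 0], "grip": 0.06}, {"translation": [0, 0, 0], "rot": [0, 0, 0], "grip": 0.06}]'

```text
t: 19.4
eef_pos: [0.5271, -0.2274, 0.0483]
tool_rot: [0.0, 0.997, 0.078, 0.0]
contact_force: [-0.5, 0.5, -0.7]
gripper_width: 0.705
```

>>> send_rows --commands '[{"translation": [0, 0, -0.005], "rot": [0, 0, 0], "grip": 0.06}, {"translation": [0, 0, -0.015], "rot": [0, 0, 0], "grip": 0.06}, {"translation": [0, 0, -0.03], "rot": [0, 0, 0], "grip": 0.06}, {"translation": [0, 0, -0.035], "rot": [0, 0, 0], "grip": 0.06}, {"translation": [0, 0, -0.035], "rot": [0, 0, 0], "grip": 0.06}]'

```text
t: 19.82
eef_pos: [0.5263, -0.2274, 0.1694]
tool_rot: [-0.0, 0.997, 0.078, -0.001]
contact_force: [1.4, -0.0, 0.2]
gripper_width: 0.706
```

>>> send_rows --commands '[{"translation": [0, 0.015, -0.03], "rot": [0, 0, 0], "grip": 0.06}, {"translation": [0, 0.03, 0], "rot": [0, 0, 0], "grip": 0.06}, {"translation": [0, 0.035, 0], "rot": [0, 0, 0], "grip": 0.06}, {"translation": [0, 0.035, 0], "rot": [0, 0, 0], "grip": 0.06}, {"translation": [0, 0.035, 0], "rot": [0, 0, 0], "grip": 0.06}]'

```text
t: 20.23
eef_pos: [0.5508, -0.3767, 0.1989]
tool_rot: [-0.0, 0.997, 0.079, 0.0]
contact_force: [1.6, 0.1, 0.5]
gripper_width: 0.703
```

>>> send_rows --commands '[{"translation": [0, 0.035, 0], "rot": [0, 0, 0], "grip": 0.06}, {"translation": [0, 0.03, 0], "rot": [0, 0, 0], "grip": 0.06}, {"translation": [0, 0.015, 0], "rot": [0, 0, 0], "grip": 0.06}, {"translation": [0, 0, 0], "rot": [0, 0, 0], "grip": 0.06}, {"translation": [0, 0, 0], "rot": [0, 0, 0], "grip": 0.06}]'

```text
t: 20.65
eef_pos: [0.5623, -0.4552, 0.1981]
tool_rot: [-0.0, 0.997, 0.078, -0.0]
contact_force: [0.5, 0.6, -0.8]
gripper_width: 0.704
```

```bash
python3 g.py 19 2.6; python3 meas.py 19; python3 - <<'E'
from ru import *
c=load("scene19.npz"); d=load("top19.npz")
cv2.imwrite("pics/f_s.png",c["pixels"][:,:,::-1]);cv2.imwrite("pics/f_t.png",d["pixels"][:,:,::-1])
print(st()['eef_pos'],st()['q'].round(2))
E
```

```text
[ 0.56334167 -0.45298167  0.19811745]
scene [[190.4 113.1]
 [182.6 120.7]
 [197.9 105.7]]
crop origin 114 21
top [[480.5 197.2]
 [477.6 182.5]
 [483.4 212. ]]
crop origin 404 105
top red 293 circle runner [0.1053 0.0003] mean [0.1049 0.0004] r 0.0307
top green 234 circle runner [-1.101e-01  1.000e-04] mean [-0.1041  0.0051] r 0.0309
top can 317 circle runner [-0.0072 -0.0011] mean [-0.0082 -0.0001] r 0.0321
scene red 279 circle runner [ 0.1091 -0.0009] mean [ 0.1108 -0.0007] r 0.0327
scene green 218 circle runner [-0.1092 -0.0034] mean [-0.1053 -0.0008] r 0.0342
scene can 258 circle runner [-0.0071 -0.0003] mean [-0.0024 -0.0006] r 0.0355
[ 0.56334167 -0.45298167  0.19811745] [ 0.17  0.69  0.68  1.51 -0.47  1.11  1.11]
```

View pics/f_s.png

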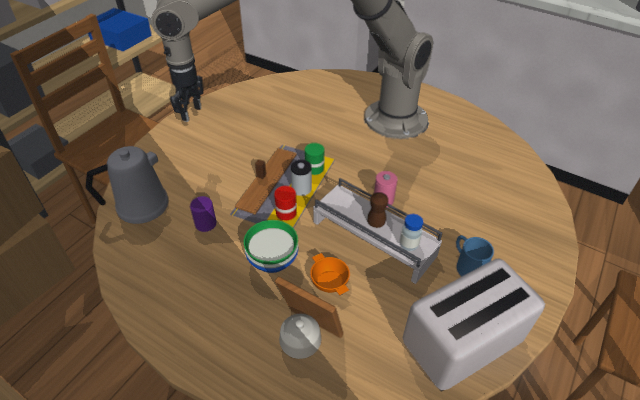

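View pics/f_t.png

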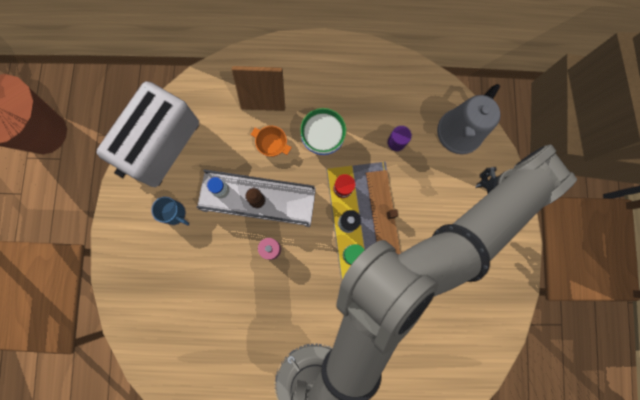

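```bash
python3 - <<'E'
from ru import *
a=load("scene0.npz"); c=load("scene19.npz"); C=cloud(c); C0=cloud(a)
H=lambda c:cv2.cvtColor(c["pixels"],cv2.COLOR_RGB2HSV)
for k,f in(("purple",lambda h,S,v:(h>130)&(h<160)&(S>100)),("jarcap",lambda h,S,v:(h>105)&(h<120)&(S>180)),("pink",lambda h,S,v:(h>160)&(h<176)&(S>70)&(S<170)&(v>100)),("orange",lambda h,S,v:(h>5)&(h<14)&(S>220)&(v>150))):
    print(k,[[(b[0],b[1]) for b in blobs(f(*[H(x)[...,i] for i in range(3)]),150)] for x in(a,c)])
R=runner((C.reshape(-1,3)[:,:2]+[.003,-.0047])).reshape(400,640,2)
m=(abs(R[...,0])<.14)&(R[...,1]>-.145)&(R[...,1]<-.09)&(C[...,2]<.025)&(np.abs(R[...,0])>.03)
A=np.c_[R[m],np.ones(m.sum())]; print("ruler plane",np.linalg.lstsq(A,C[m][:,2],rcond=None)[0],m.sum())
from station import *
print(hand_in())
E
```

```text
purple [[(np.int32(676), array([203. , 213.5]))], [(np.int32(677), array([203. , 213.5]))]]
jarcap [[(np.int32(1536), array([122.7,  28.6])), (np.int32(223), array([413.4, 222.2]))], [(np.int32(1533), array([122.7,  28.5])), (np.int32(224), array([413.4, 222.2]))]]
pink [[(np.int32(443), array([386.4, 185.1]))], [(np.int32(442), array([386.5, 185.2]))]]
orange [[], []]
ruler plane [-0.00337332 -0.00367432  0.01134311] 825
the job is handed in; nothing more can be done
None
```

The job is done and handed in at about 21 s on the clock. I lifted the canister over the front rail, drew it out forwards and stood it on the runner between the two tins. I then took the ruler by its grip and pushed all three onto the yellow stripe with its long edge. I drew the ruler back about 50 mm, lowered it flat, released it and moved the arm clear.

What the last checks showed:
- **Row:** all three stand upright at runner x of about −0.107, −0.006 and +0.107 m. Their axes are within about 2 mm of the middle of the stripe.
- **Camera disagreement:** the two cameras differed by about 8 mm in y. I corrected each against the arm, and after that they still differ by up to 2–3 mm on the row.
- **Green tin:** the arm partly hid it from the top camera, so its position rests mainly on the scene camera.
- **Ruler:** it lies flat, with a measured tilt of under 0.4%. It rests mostly on the thin grey runner rather than on bare table.
- **Bystanders:** the jar cap and the purple and pink decoys are at the same pixels as at the start. My colour check for the poacher found nothing in either picture, so the poacher, mill, bowls and mug were only compared by eye; they look unmoved.
- **Force:** external forces in the readings stayed below about 10 N.

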